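# Tip the used stirring rods through the slot of the soak box

### The arm

A 6-joint arm with a two-finger parallel gripper is mounted at the origin on the work surface. World frame = base frame: x ahead of the robot, y to its left, z up, the work surface at z = 0. Lengths are in mm, angles in rad, forces in N, time in s.
With the tool pointing down it reaches from about 400 to 925 mm from the base axis. Payload 12.5 kg.
Tool frame: the origin (TCP) lies at the very end of the fingers, on their centre line; the grasp point (between the pads) lies 19 mm behind it; z points along the fingers, y is the direction in which the jaws open and shut (so a half turn about z gives the same grasp; the last joint's range is limited). The gripper opens to 95 mm and grips with 3 to 60 N. Pads are 20 mm wide; open, the fingers measure 119 mm over their backs; the gripper's body (75 mm by 180 mm) begins 59 mm behind the grasp point.
Start: joints at [-1.427, 0.491, 1.559, -0, 1.092, -0.106], TCP at [154.529, -605.613, 214.661] pointing down, gripper open.
Joint ranges: [-3.1, 3.1], [-0.84, 2.19], [0.05, 2.79], [-1.13, 4.28], [0.06, 2.93], [-2.69, 2.69]. Speed limits (rad/s): [2.22, 2.22, 2.79, 3.14, 3.14, 3.14].

### API

Orientations are given as [roll, pitch, yaw] about the fixed x, y, z axes, in that order (R = Rz(yaw) Ry(pitch) Rx(roll)).
In Python, from cell import env, read_camera, get_calibration gives the robot as it stands.
- The arm moves only by the tool arm_command, never from a script. Its argument "targets" is a list of rows, each a list of 3 entries, a list of its own where there are three numbers: the turn, a rotation vector about the tool's x, y, z in rad, then the shift along the tool's x, y, z in m, then the closure in counts, from 0 (fully open) to 255 (shut). In form: [[[rx, ry, rz], [tx, ty, tz], fingers], ...]. A call has 1 to 8 rows; each row is the pose to reach, as a shift and turn from the pose commanded when the call began, along the tool's axes at that moment; what a row does not reach only later rows make up. A row lasts 1/10 s, in which the tool goes at most 50 mm and 8.59 degrees, less where a joint would pass 70% of its speed; a pose out of reach is approached as far as the arm can. A call with a gripper value outside its range is refused whole. The fingers move at their own pace and stop on an object; the grip force is fixed at half the most. Time passes only in rows, so rows that repeat a pose let the fingers close. It gives the time, the measured TCP pose, the force and the opening at its end, in the units of the state.
- env.state(): the state, without advancing time (a new reading comes with each control period).
- read_camera(name): name is "scene" or "side" or "wrist"; returns (picture, depth): 480x640x3 uint8, blue, green, red; 480x640 float32, mm along the optical axis (not along the pixel's ray), 0 where there is no reading.
- get_calibration(name): a dict with "vfov" (degrees; the focal length in pixels is half the picture's height over the tangent of half this angle, whatever the lens; pixels are square), "cx", "cy" (the principal point, pixels), "k1" (the pictures are not rectified: a ray, as slopes to the right and down, at radius r is drawn at 1 + k1 r^2 times it, then the intrinsics apply), "world_from_camera" (4x4, takes a point from camera to world coordinates). Camera axes: x right, y down, z forward; pixel columns grow to the right and rows downward; lengths in mm; the calibration is good to about 2 mm. A picture is of the moment at which its call begins: read the wrist's pose just before it. get_calibration takes no time and is no camera call; for the wrist camera it gives the pose at the moment of the call.
- env.job_done(): hands the job in, once; it reports no verdict.
The state is a dict: "t": time; "joints": joint angles; "qvel": joint speeds; "tau": joint torques, N m; "eef_pos": TCP position; "tcp_rot": TCP orientation; "ft_force": force on the tool from outside, world axes, zero at the start; "moment": the same for the moment, N m; "opening": opening from 0.0 (shut) to 1.0 (fully open).
Only numpy, scipy, OpenCV 4.12 (cv2) and the standard library are available. Lean on these libraries where they do the work, as an engineer would, in place of code of your own. Each camera call takes 0.05 s, during which the arm holds its last target.

### The job

Three used stirring rods lie in the steel carrier and have to go into the slotted soak box without the gripper touching the rods: pull the box's shutter fully open, lift the carrier with the rods in it, turn it over the box so that the rods lie along the slot, and tip it so that all three roll over its low lip and drop through the slot. Then stand the empty carrier back on its mat, upright, about central and lengthwise along it, and push the shutter fully shut. Do not shift or knock over the beaker, the bottle or the jar.

Things in the scene. Friction and masses are not known exactly. Their poses are not given: they have to be found in the camera images.
- soak_box: Soak box, fixed: clear tank 96 (x) by 206 (y) mm, steel deck 64 to 70 mm above the bench. Origin on the bench under the slot's centre; z up. The slot runs along the box's y axis. The shutter slides out to +x between two rails at y = +-98 mm (top 79 mm high) that reach x = +120 mm.
- mouth (a point): Centre of the flared steel mouth above the slot, at its top edge 104 mm above the bench; axes as the box. The mouth is 64 (x) by 168 (y) mm at the top; its two long guides slope in to 34 mm apart at 77 mm above the bench.
- slot (a point): Centre of the slot in the deck, 67 mm above the bench; axes as the box. The slot is 30 mm wide (x) and 164 mm long (y).
- shutter (a joint): Flat dark shutter plate between deck and mouth (z 70 to 75 mm), sliding along the box's +x axis: 0 = shut (slot covered), 0.045 m = fully open, slot clear from 0.040. Friction about 1.2 N plus light damping; it stays where it is left.
- shutter_grip (a point): Grip point of the shutter's upright white block (24 mm along box x, 20 mm along box y, 75 to 111 mm above the bench): on its vertical axis, 98 mm above the bench. With the shutter shut it is at x = +55 mm, y = 0 in the box frame; it moves with the shutter.
- carrier_grip (a point): Centre of the handle of the loose dark-steel rod carrier (0.32 kg; 158 mm long along its y, x from -61 to +33 mm, z up). Handle: grey bar 12 mm thick (x), 28 mm tall, along y between two end posts; its centre is 69 mm above the carrier's underside, 66 mm above its inner floor. Walls 30 mm high at x = +32 and y = +-77 mm; none at -x, the pouring side.
- lip (a point): Middle of the carrier's straight pouring lip (along carrier y): x = -61 mm, 52 mm below the handle's centre, 17 mm above the underside. The floor rises to it at 18 degrees from x = -20 mm. Tipped -x side down by more than about 18 degrees the rods roll out over it; 35 to 45 degrees empties the carrier.
- rod1: White stirring rod, 12 mm thick, 130 mm long, round ends, 32 g; origin at its centre, length along its own y axis. Starts lying on the carrier's floor along the carrier's y.
- rod2: As rod1.
- rod3: As rod1.
- mat: Flat blue mat, fixed, 170 (x) by 250 (y) by 3 mm thick; origin at the centre of its underside. The carrier starts on it with its y axis roughly along the mat's long y axis.
- beaker: Empty glass beaker, bystander, 72 mm wide, 90 mm high; origin at the centre of its underside.
- bottle: White bottle, bystander, 64 mm wide, 150 mm high; origin at the centre of its underside.
- jar: Amber jar, bystander, 60 mm wide, 70 mm high; origin at the centre of its underside.
There are look-alikes about, which are no part of the job. What is shaped like the rod2 but turquoise or yellow is not meant.

How it is judged (in metres and radians):
On the way, in this order (a step that is already met when the one before it is completed fails the run):
1. the shutter is pulled fully open (at least 40 of its 45 mm) (value of joint shutter above 0.04 m), for 0.1 s.
2. the carrier, with all three rods in it, is held over the box and turned so that the rods lie along the slot (within 20 degrees) (angle between the y axis of carrier_grip and the y axis of soak_box, either way round below 0.35 rad and horizontal distance between carrier_grip and slot below 0.16 m and height (world z) of carrier_grip above 0.13 m and x of rod1 in the frame of carrier_grip between -0.06 and 0.034 m and y of rod1 in the frame of carrier_grip between -0.03 and 0.03 m and z of rod1 in the frame of carrier_grip between -0.07 and -0.035 m and x of rod2 in the frame of carrier_grip between -0.06 and 0.034 m and y of rod2 in the frame of carrier_grip between -0.03 and 0.03 m and z of rod2 in the frame of carrier_grip between -0.07 and -0.035 m and x of rod3 in the frame of carrier_grip between -0.06 and 0.034 m and y of rod3 in the frame of carrier_grip between -0.03 and 0.03 m and z of rod3 in the frame of carrier_grip between -0.07 and -0.035 m), for 0.1 s.
3. all three rods have dropped through the slot into the box (x of rod1 in the frame of soak_box between -0.046 and 0.046 m and y of rod1 in the frame of soak_box between -0.1 and 0.1 m and z of rod1 in the frame of soak_box between 0 and 0.058 m and x of rod2 in the frame of soak_box between -0.046 and 0.046 m and y of rod2 in the frame of soak_box between -0.1 and 0.1 m and z of rod2 in the frame of soak_box between 0 and 0.058 m and x of rod3 in the frame of soak_box between -0.046 and 0.046 m and y of rod3 in the frame of soak_box between -0.1 and 0.1 m and z of rod3 in the frame of soak_box between 0 and 0.058 m), for 0.2 s.
4. the empty carrier stands upright on the mat (x of carrier_grip in the frame of mat between -0.04 and 0.04 m and y of carrier_grip in the frame of mat between -0.045 and 0.045 m and z of carrier_grip in the frame of mat below 0.078 m and angle between carrier_grip's own z axis and vertical below 0.1 rad and angle between the y axis of carrier_grip and the y axis of mat, either way round below 0.35 rad), for 0.2 s.
At the end, for the whole second after the job is handed in: All three rods lie inside the soak box below its deck; the carrier stands upright on the mat, its handle's centre within 40 mm of the mat's centre across and 45 mm along, lengthwise along it within 20 degrees; the shutter is shut to within 5 mm (all of step 3 and all of step 4 and value of joint shutter below 0.005 m); the robot touches nothing.
It fails at once if the gripper touches a rod (contact force between the fingers and rod1 above 0.5 N or contact force between the fingers and rod2 above 0.5 N or contact force between the fingers and rod3 above 0.5 N).
It fails at once if the beaker, bottle or jar is shifted more than 30 mm or tipped (distance of any of beaker, bottle, jar from where it was at the start of the episode above 0.03 m or angle between any of beaker, bottle, jar's own z axis and vertical above 0.3 rad).
It also fails if it takes over 72 s, if anything falls off the work surface, if the arm or the gripper's body presses on something with over 40 N, if the wrist force passes 120 N, or if a joint passes its speed limit or range.

## Working session

There is one attempt and no reset: what is moved stays moved. The work goes in short steps, Python scripts to look and compute and a tool call to move; the robot and the scene stay as the last step left them, time stands still between calls to the robot, and variables do not carry over. Pictures are saved under pics/ and viewed, and the job is handed in when it is done.

Besides the shell and the picture viewer there is one more tool, called after "Call:" as name(argument=value, ...) on one line, values as JSON. arm_command: Moves the arm, as the interface text tells. Its arguments: {"type":"object","properties":{"targets":{"type":"array"}},"required":["targets"]}

```bash
ls -la; mkdir -p pics; python3 - <<'E'
from cell import env, read_camera, get_calibration
import cv2, numpy as np
print(env.state())
for n in ["scene","side","wrist"]:
    c=get_calibration(n); print(n,c)
    im,d=read_camera(n)
    cv2.imwrite(f"pics/{n}0.png",im); np.save(f"pics/{n}0.npy",d)
E
```

```text
total 12
drwxr-xr-x  3 agent agent 4096 Dec  6 18:01 .
drwxr-xr-x 23 root  root  4096 Dec  6 18:01 ..
drwxr-xr-x  2 agent agent 4096 Dec  6 18:01 pics
{'t': 0.0, 'joints': array([-1.42660512e+00,  4.91554188e-01,  1.55947903e+00, -9.65638489e-06,
        1.09170807e+00, -1.05589096e-01]), 'qvel': array([ 0.00166776,  0.0003815 , -0.00072892, -0.00047763,  0.00017423,
        0.00032745]), 'tau': array([-1.16976782e-03, -6.12642503e+01, -2.58178461e+01,  6.91433530e-02,
        4.82101820e-02, -8.43375119e-05]), 'eef_pos': array([ 154.48302413, -605.33748816,  214.05490401]), 'tcp_rot': array([-3.14044951e+00, -1.12541665e-04,  2.49784690e-01]), 'ft_force': array([-0.48113157, -0.07368928,  0.73867362]), 'moment': array([ 0.0029223 , -0.01096655,  0.04050914]), 'opening': 0.9993810446686568}
scene {'vfov': 56.892495325353046, 'cx': 319.12630964467604, 'cy': 239.83443783479703, 'k1': -0.0008969619242647041, 'world_from_camera': array([[ 7.65986800e-01,  5.54901451e-01, -3.24574493e-01,
         8.70865389e+02],
       [ 6.42704569e-01, -6.50060248e-01,  4.05404133e-01,
        -2.77999
[... 433 characters left out ...]
629e-01, -8.38242032e-01,
         1.17714209e+03],
       [-3.15347045e-03, -8.72789758e-01, -4.88086154e-01,
         7.30449895e+02],
       [ 0.00000000e+00,  0.00000000e+00,  0.00000000e+00,
         1.00000000e+00]])}
wrist {'vfov': 64.72090236239984, 'cx': 319.72442811335947, 'cy': 245.39295843704383, 'k1': 0.011599326944800094, 'world_from_camera': array([[ 2.48336708e-01, -9.29032995e-01, -2.74274632e-01,
         2.32209516e+02],
       [-9.68673027e-01, -2.38525352e-01, -6.91246887e-02,
        -5.87094886e+02],
       [-1.20233670e-03,  2.82848636e-01, -9.59163804e-01,
         3.84730569e+02],
       [ 0.00000000e+00,  0.00000000e+00,  0.00000000e+00,
         1.00000000e+00]])}
```

View pics/scene0.png

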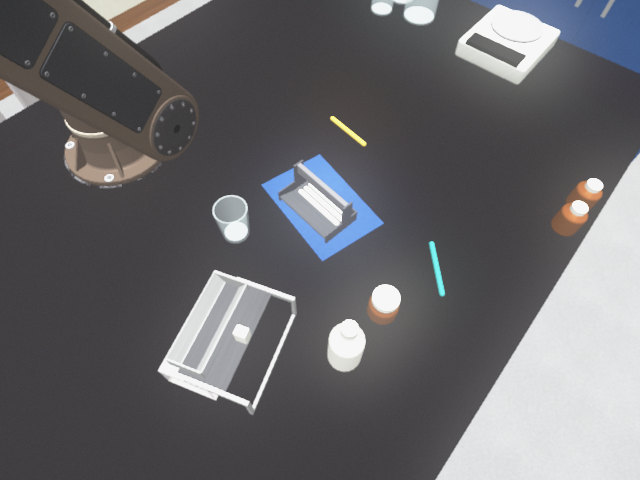

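View pics/side0.png

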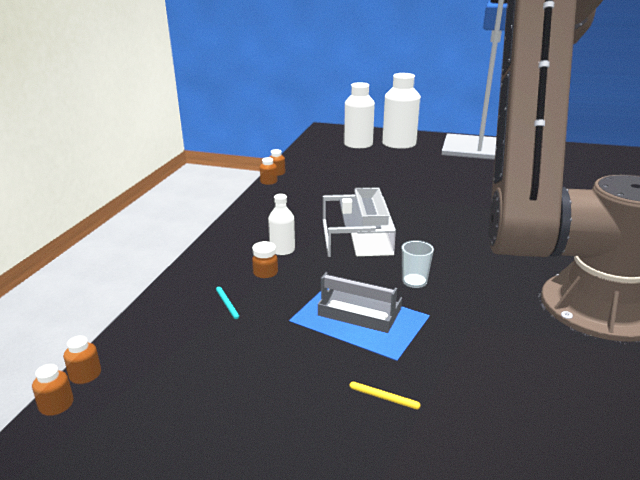

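View pics/wrist0.png

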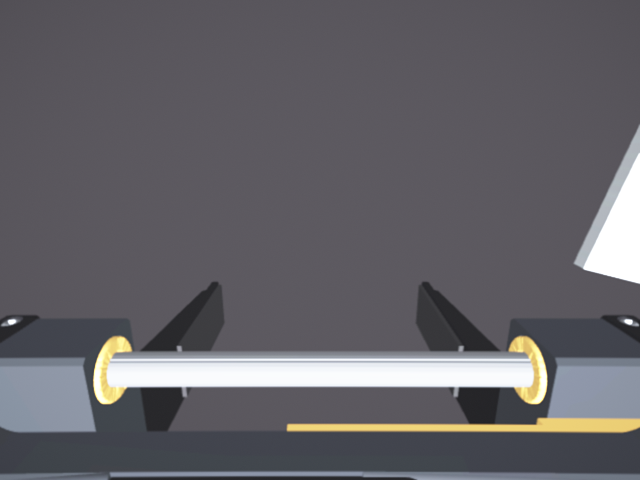

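The scene view shows the carrier on the blue mat (~(318,205)), the soak box at (230,335) with the white shutter block at (241,333), the beaker at (232,220), the bottle at (346,345) and the jar at (385,303). The look-alikes are a yellow rod at (348,130) and a turquoise one at (437,268). The three white rods lie in the carrier at ~(320,203).

```bash
cat > h.py <<'E'
from cell import env, read_camera, get_calibration
import cv2, numpy as np
from scipy.spatial.transform import Rotation as R
def ray(cal,uv):
    f=240/np.tan(np.radians(cal["vfov"]/2))
    K=np.array([[f,0,cal["cx"]],[0,f,cal["cy"]],[0,0,1]])
    p=cv2.undistortPoints(np.array(uv,float).reshape(-1,1,2),K,np.array([cal["k1"],0,0,0,0]))[:,0]
    T=cal["world_from_camera"]
    d=np.c_[p,np.ones(len(p))]@T[:3,:3].T
    return T[:3,3],d      # d has unit optical depth
def onplane(cal,uv,z):
    o,d=ray(cal,uv); return o+d*((z-o[2])/d[:,2])[:,None]
def atdepth(cal,uv,dep):
    o,d=ray(cal,uv); return o+d*np.asarray(dep).reshape(-1,1)
def proj(cal,P):
    f=240/np.tan(np.radians(cal["vfov"]/2))
    K=np.array([[f,0,cal["cx"]],[0,f,cal["cy"]],[0,0,1]])
    T=np.linalg.inv(cal["world_from_camera"])
    q,_=cv2.projectPoints(np.array(P,float).reshape(-1,1,3),cv2.Rodrigues(T[:3,:3])[0],T[:3,3],K,np.array([cal["k1"],0,0,0,0]))
    return q[:,0]
E
python3 - <<'E'
from h import *
im=cv2.imread("pics/scene0.png")
def crop(n,im,x,y,w,h,s): cv2.imwrite(f"pics/{n}.png",cv2.resize(im[y:y+h,x:x+w],None,fx=s,fy=s,interpolation=cv2.INTER_CUBIC))
crop("c_box",im,150,260,160,150,5)
crop("c_car",im,250,145,145,120,5)
im2=cv2.imread("pics/side0.png")
crop("s_car",im2,280,230,160,130,5)
crop("s_box",im2,310,175,110,90,6)
hsv=cv2.cvtColor(im,cv2.COLOR_BGR2HSV)
m=cv2.inRange(hsv,(100,150,80),(125,255,255)); m[:140]=0
c=max(cv2.findContours(m,0,2)[0],key=cv2.contourArea)
q=cv2.convexHull(c)
for e in (4,6,8,10):
    a=cv2.approxPolyDP(q,e,True); print(e,a.reshape(-1,2).tolist())
E
```

```text
Traceback (most recent call last):
ValueError: max() iterable argument is empty
```

View pics/c_box.png

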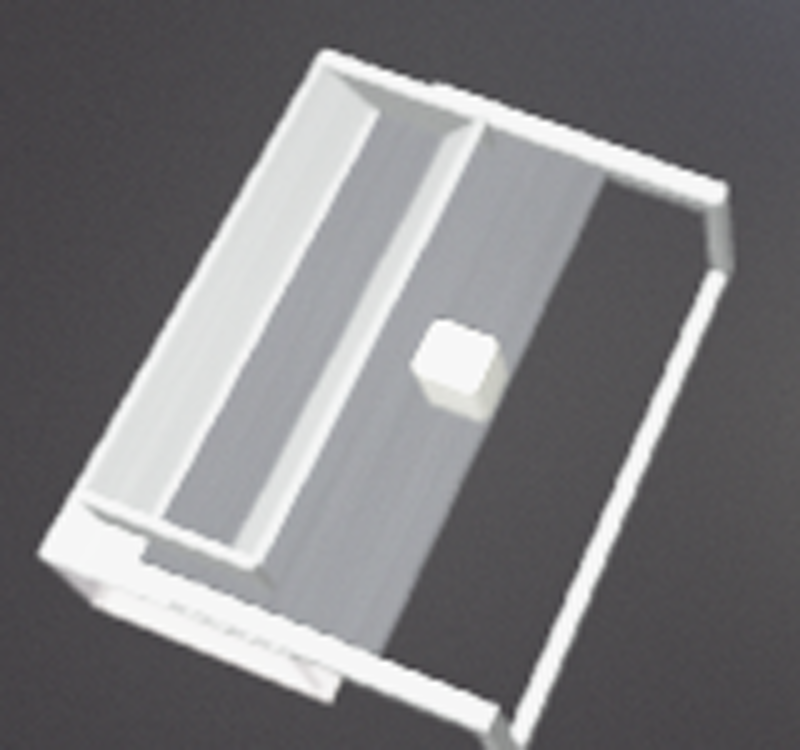

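View pics/c_car.png

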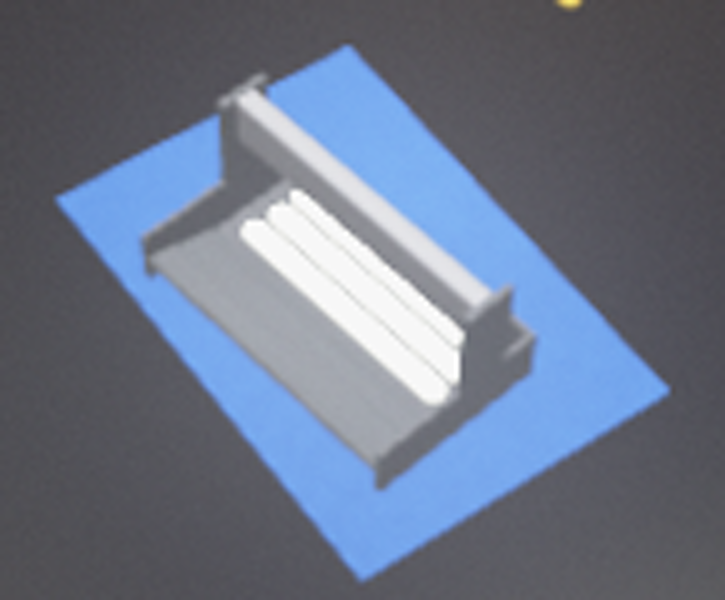

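View pics/s_car.png

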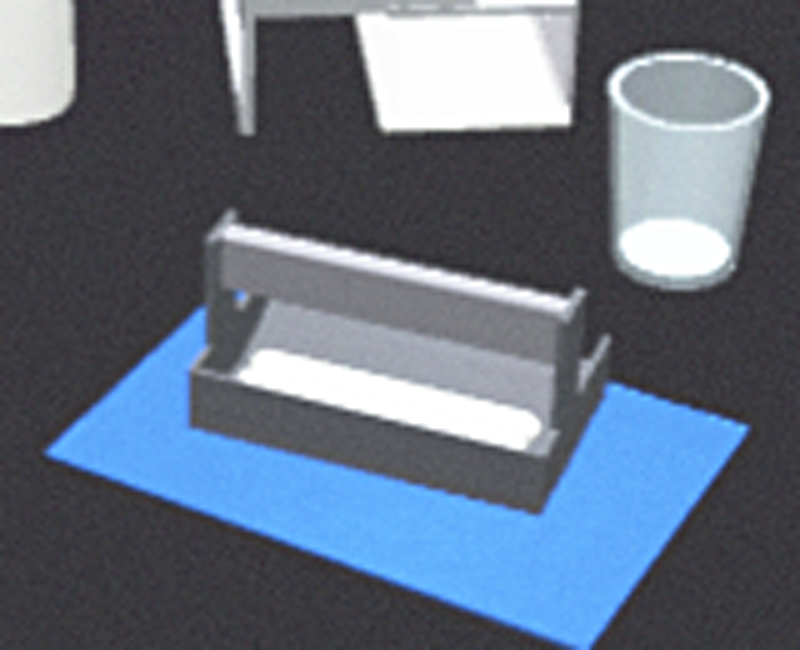

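View pics/s_box.png

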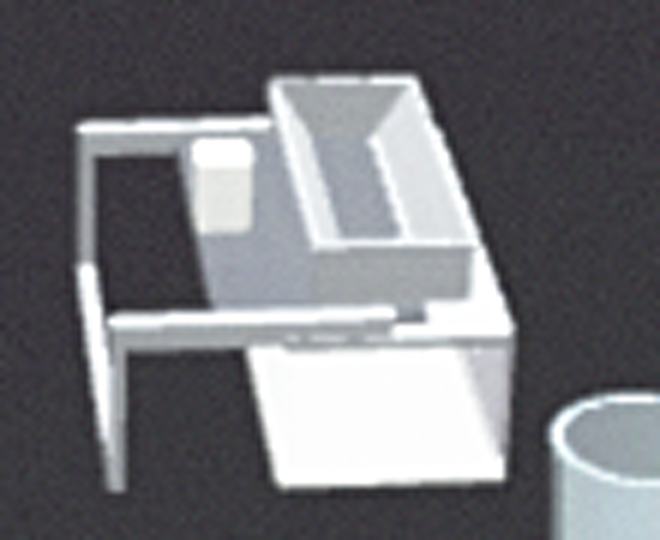

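```bash
python3 - <<'E'
from h import *
cs,cd=get_calibration("scene"),get_calibration("side")
S=lambda p:np.array(p,float)/5+[150,260]
C=lambda p:np.array(p,float)/5+[250,145]
D=lambda p:np.array(p,float)/6+[310,175]
E_=lambda p:np.array(p,float)/5+[280,230]
np.set_printoptions(precision=1,suppress=True)
def tri(a,b):
    o1,d1=ray(cs,a);o2,d2=ray(cd,b);d1=d1[0];d2=d2[0]
    A=np.c_[d1,-d2];t=np.linalg.lstsq(A,o2-o1,rcond=None)[0]
    p,q=o1+d1*t[0],o2+d2*t[1];return (p+q)/2,np.linalg.norm(p-q)
ms=onplane(cs,S([[328,65],[480,122],[255,568],[85,495]]),104)
md=onplane(cd,D([[270,80],[315,247],[475,245],[415,78]]),104)
print("mouth scene\n",ms,"\nside\n",md, ms.mean(0),md.mean(0))
for p in(ms,md): print([np.linalg.norm(p[i]-p[i-1]) for i in range(4)])
print("block",onplane(cs,S([[457,352]]),111),onplane(cd,D([[222,152]]),111),tri(S([[457,352]]),D([[222,152]])))
hs=onplane(cs,C([[245,92],[490,300]]),86); hd=onplane(cd,E_([[570,297],[228,232]]),86)
print("handle\n",hs,"\n",hd,[np.linalg.norm(p[0]-p[1]) for p in(hs,hd)])
ls=onplane(cs,C([[148,250],[380,468]]),20+2);print("lip",ls,ls.mean(0))
mt=onplane(cs,C([[349,44],[668,390],[362,580],[56,199]]),3);print("mat",mt,mt.mean(0),[np.linalg.norm(mt[i]-mt[i-1]) for i in range(4)])
mt2=onplane(cd,E_([[47,455],[588,650],[748,428]]),3);print("mat side",mt2)
dep=np.load("pics/scene0.npy")
for u,v in [(241,331),(312,187),(349,340),(385,297)]: print(u,v,atdepth(cs,[[u,v]],[dep[v,u]]))
# bystanders
for n,uv,z in [("beaker",(232,207),90),("bottletop",(349,328),150),("jar",(386,297),70)]: print(n,onplane(cs,[uv],z))
for n,uv,z in [("beaker",(417,247),90),("bottle",(281,199),150),("jar",(264,249),70)]: print(n,onplane(cd,[uv],z))
E
```

```text
mouth scene
 [[ 497.5 -111.1  104. ]
 [ 555.9  -91.6  104. ]
 [ 613.  -251.1  104. ]
 [ 552.9 -270.9  104. ]] 
side
 [[ 609.2 -255.7  104. ]
 [ 552.   -90.4  104. ]
 [ 488.7 -110.   104. ]
 [ 545.8 -275.7  104. ]] [ 554.8 -181.2  104. ] [ 548.9 -183.   104. ]
[np.float64(169.1271356332204), np.float64(61.55444542710225), np.float64(169.43142256739716), np.float64(63.232414751434575)]
[np.float64(66.51281689627345), np.float64(174.96094472100512), np.float64(66.30616529568283), np.float64(175.25250488930797)]
block [[ 613.4 -159.   111. ]] [[ 608.  -157.3  111. ]] (array([ 610.6, -159.3,  109.1]), np.float64(4.349290881913915))
handle
 [[429.5 195.6  86. ]
 [580.1 177.3  86. ]] 
 [[424.8 189.5  86. ]
 [572.2 179.2  86. ]] [np.float64(151.74518740456244), np.float64(147.76950926493637)]
lip [[420.  137.5  22. ]
 [573.7 116.5  22. ]] [496.8 127.   22. ]
mat [[398.6 305.4   3. ]
 [638.7 241.1   3. ]
 [596.3  77.9   3. ]
 [356.2 141.2   3. ]] [497.5 191.4   3. ] [np.float64(169.5566928758564), np.float64(248.58297661139517), np.float64(168.563086061739), np.float64(248.30256273427972)]
mat side [[633.7 243.4   3. ]
 [393.3 305.5   3. ]
 [351.1 142.8   3. ]]
241 331 [[ 614.1 -160.4  112.2]]
312 187 [[456.1 208.3  12.6]]
349 340 [[763.8 -58.9 123.4]]
385 297 [[755.8  67.   67.9]]
beaker [[405.1  17.1  90. ]]
bottletop [[755.7 -51.5 150. ]]
jar [[757.6  67.3  70. ]]
beaker [[403.1   5.7  90. ]]
bottle [[745.8 -37.2 150. ]]
jar [[751.2  76.4  70. ]]
```

Scene-view sizes match (mouth 169×62 mm against 168×64, mat 249×169). Box centre is ≈(555,-181) with its x axis at ≈19°, and the carrier handle ≈(505,186) at yaw ≈82°. The side view sits about 5 mm off, so I'll refine with the wrist camera above the box first.

Call:
arm_command(targets=[[[0, 0, -0.08], [0.514, -0.313, -0.086], 0], [[0, 0, -0.08], [0.514, -0.313, -0.086], 0], [[0, 0, -0.08], [0.514, -0.313, -0.086], 0], [[0, 0, -0.08], [0.514, -0.313, -0.086], 0], [[0, 0, -0.08], [0.514, -0.313, -0.086], 0], [[0, 0, -0.08], [0.514, -0.313, -0.086], 0], [[0, 0, -0.08], [0.514, -0.313, -0.086], 0], [[0, 0, -0.08], [0.514, -0.313, -0.086], 0]])

```text
t: 0.95
eef_pos: [432.4, -320.7, 271.5]
tcp_rot: [3.142, 0.0, 0.33]
ft_force: [0.8, -0.5, -0.2]
opening: 1.0
```

Call:
arm_command(targets=[[[0, 0, 0], [0.183, -0.092, -0.029], 0], [[0, 0, 0], [0.183, -0.092, -0.029], 0], [[0, 0, 0], [0.183, -0.092, -0.029], 0], [[0, 0, 0], [0.183, -0.092, -0.029], 0], [[0, 0, 0], [0.183, -0.092, -0.029], 0], [[0, 0, 0], [0.183, -0.092, -0.029], 0]])

```text
t: 1.55
eef_pos: [575.2, -174.9, 299.8]
tcp_rot: [-3.141, 0.001, 0.332]
ft_force: [-0.8, -0.2, -0.5]
opening: 0.998
```

```bash
python3 - <<'E'
from h import *
s=env.state();print(s['t'],s['joints'],s['eef_pos'],s['tcp_rot'])
c=get_calibration("wrist")
im,d=read_camera("wrist"); cv2.imwrite("pics/w1.png",im); np.savez("pics/w1.npz",d=d,**{k:v for k,v in c.items()})
E
```

```text
1.55 [-4.04941180e-01  3.85340390e-01  1.50176360e+00 -2.04779234e-04
  1.25503058e+00  8.33523094e-01] [ 575.22895634 -174.91932258  299.79702629] [-3.14137241e+00  5.32028475e-04  3.32395757e-01]
```

View pics/w1.png

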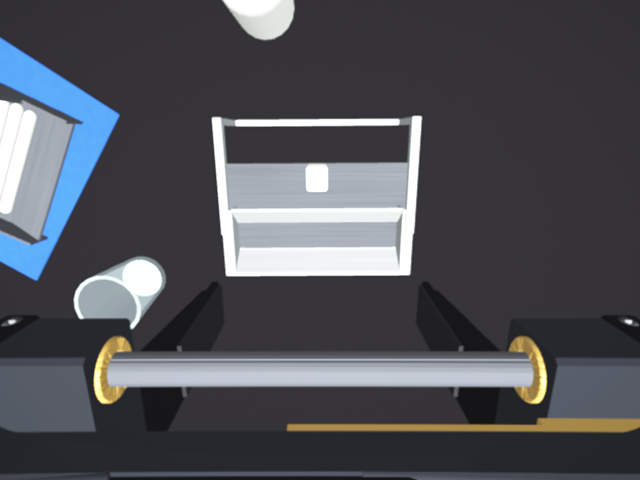

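The wrist view shows the box squarely: block at (317,178), mouth rim spanning ~(230..408, 210..273).

```bash
python3 - <<'E'
from h import *
im=cv2.imread("pics/w1.png")
cv2.imwrite("pics/w1c.png",cv2.resize(im[105:285,205:430],None,fx=3.5,fy=3.5,interpolation=cv2.INTER_CUBIC))
E
```

```text
(no output)
```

View pics/w1c.png

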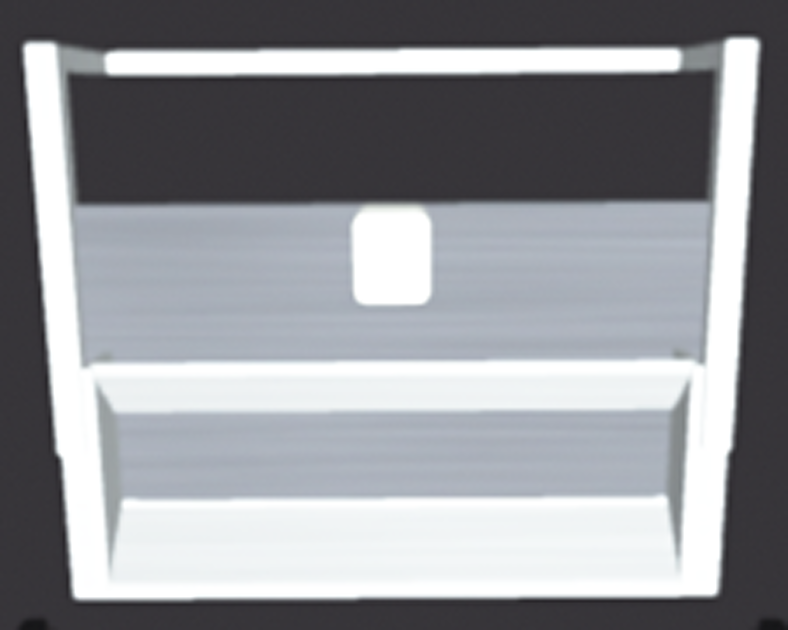

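```bash
python3 - <<'E'
from h import *
np.set_printoptions(precision=1,suppress=True)
z=np.load("pics/w1.npz"); c={k:(z[k] if k=="world_from_camera" else float(z[k])) for k in z.files if k!="d"}
W=lambda p:np.array(p,float)/3.5+[205,105]
yaw=.332; ax=np.array([np.cos(yaw),np.sin(yaw)])
def show(n,p,zz):
    q=onplane(c,W(p),zz); print(n,q.mean(0),"\n",q); return q
show("block",[[352,206],[432,206],[432,305],[352,305]],111)
r=show("rail far corners",[[25,43],[68,45],[722,40],[757,40]],79)
m=show("mouth rim outer",[[92,366],[703,362],[682,588],[106,590]],104)
for a,b in((0,1),(3,2)): d=m[a]-m[b];print(np.degrees(np.arctan2(d[1],d[0])),np.linalg.norm(d))
d=r[0]-r[3];print(np.degrees(np.arctan2(d[1],d[0])),np.linalg.norm(d))
dd=z["d"]; 
for u,v in[(317,178),(317,212),(317,240),(225,200)]: print(u,v,atdepth(c,[[u,v]],[dd[v,u]]))
E
```

```text
block [ 612.1 -160.8  111. ] 
 [[ 621.1 -146.5  111. ]
 [ 628.1 -166.5  111. ]
 [ 603.2 -175.3  111. ]
 [ 596.1 -154.8  111. ]]
rail far corners [ 664.6 -142.7   79. ] 
 [[ 630.7  -45.7   79. ]
 [ 634.2  -57.2   79. ]
 [ 695.2 -229.4   79. ]
 [ 698.4 -238.6   79. ]]
mouth rim outer [ 551.6 -182.7  104. ] 
 [[ 555.   -91.5  104. ]
 [ 612.1 -252.8  104. ]
 [ 547.8 -273.1  104. ]
 [ 491.6 -113.1  104. ]]
109.4956575716928 171.0970434743141
109.3317604073785 169.57763379268613
109.33362124820182 204.39191733330898
317 178 [[ 612.3 -160.7  111.7]]
317 212 [[ 580.  -171.8  102.9]]
317 240 [[ 545.6 -183.4   75.7]]
225 200 [[556.1 -78.8  79.4]]
```

Box centre is (551.5,-182.5) with yaw 0.338, and the rail ends and mouth rim agree to 0.2 mm. The block is at (612,-161), so the shutter starts about 9 mm open. Next I'll descend on the block and grip it along box y.

Call:
arm_command(targets=[[[0, 0, -0.006], [0.0395, -0.0013, 0], 0], [[0, 0, -0.006], [0.0395, -0.0013, 0.05], 0], [[0, 0, -0.006], [0.0395, -0.0013, 0.1], 0], [[0, 0, -0.006], [0.0395, -0.0013, 0.15], 0], [[0, 0, -0.006], [0.0395, -0.0013, 0.19], 0], [[0, 0, -0.006], [0.0395, -0.0013, 0.21], 0], [[0, 0, -0.006], [0.0395, -0.0013, 0.219], 0], [[0, 0, -0.006], [0.0395, -0.0013, 0.219], 120]])

```text
t: 2.4
eef_pos: [610.7, -163.2, 80.5]
tcp_rot: [-3.141, 0.001, 0.334]
ft_force: [-0.1, -0.8, -0.0]
opening: 0.959
```

Call:
arm_command(targets=[[[0, 0, 0], [0, 0, 0], 255], [[0, 0, 0], [0, 0, 0], 255], [[0, 0, 0], [0, 0, 0], 255], [[0, 0, 0], [0, 0, 0], 255], [[0, 0, 0], [0, 0, 0], 255]])

```text
t: 2.9
eef_pos: [611.7, -162.1, 81.6]
tcp_rot: [3.141, -0.0, 0.336]
ft_force: [-0.5, 0.6, -0.7]
opening: 0.551
```

```bash
python3 - <<'E'
from h import *
s=env.state();print(s['t'],s['joints'],s['eef_pos'],s['tcp_rot'],s['ft_force'],s['opening'])
im,d=read_camera("wrist"); cv2.imwrite("pics/w2.png",im)
E
```

```text
2.9 [-3.63337789e-01  6.51408968e-01  1.66261386e+00 -9.84258202e-05
  8.26924142e-01  8.71603959e-01] [ 611.73049529 -162.10950763   81.63098439] [ 3.14112162e+00 -4.47541522e-04  3.35921309e-01] [-0.47612544  0.64331109 -0.70247872] 0.5508609887045546
```

View pics/w2.png

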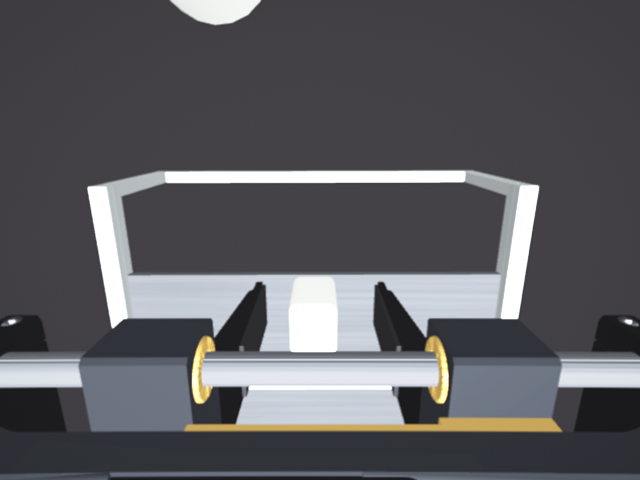

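The block (~(314,310)) sits centred between the fingers, which are still closing.

Call:
arm_command(targets=[[[0, 0, 0], [0, 0, 0], 255], [[0, 0, 0], [0, 0, 0], 255], [[0, 0, 0], [0, 0, 0], 255], [[0, 0, 0], [0, 0, 0], 255], [[0, 0, 0], [0, 0, 0], 255], [[0, 0, 0], [0, 0, 0], 255]])

```text
t: 3.55
eef_pos: [610.3, -159.7, 81.1]
tcp_rot: [-3.137, 0.002, 0.336]
ft_force: [-5.2, 14.4, 6.0]
opening: 0.207
```

Call:
arm_command(targets=[[[0, 0, 0], [0.01, 0, 0], 255], [[0, 0, 0], [0.02, 0, 0], 255], [[0, 0, 0], [0.03, 0, 0], 255], [[0, 0, 0], [0.0355, 0, 0], 255], [[0, 0, 0], [0.0355, 0, 0], 255], [[0, 0, 0], [0.0355, 0, 0], 255]])

```text
t: 4.15
eef_pos: [644.3, -147.7, 81.1]
tcp_rot: [-3.137, 0.001, 0.336]
ft_force: [-4.9, 15.4, 5.9]
opening: 0.207
```

Call:
arm_command(targets=[[[0, 0, 0], [0, 0, 0], 255], [[0, 0, 0], [0, 0, 0], 150], [[0, 0, 0], [0, 0, 0], 120]])

```text
t: 4.45
eef_pos: [645.2, -150.2, 81.2]
tcp_rot: [3.141, 0.0, 0.336]
ft_force: [0.3, 0.0, 0.9]
opening: 0.323
```

```bash
python3 - <<'E'
from h import *
s=env.state();print(s['t'],s['eef_pos'],s['tcp_rot'],s['ft_force'],s['opening'])
print((s['eef_pos'][:2]-[551.5,-182.5])@[.9435,.3313])
im,d=read_camera("wrist"); cv2.imwrite("pics/w3.png",im)
E
```

```text
4.45 [ 645.19884248 -150.23600029   81.21492502] [3.14136042e+00 2.36635994e-05 3.36271318e-01] [0.26036508 0.01468199 0.86352216] 0.3234572500309264
99.09392098300921
```

View pics/w3.png

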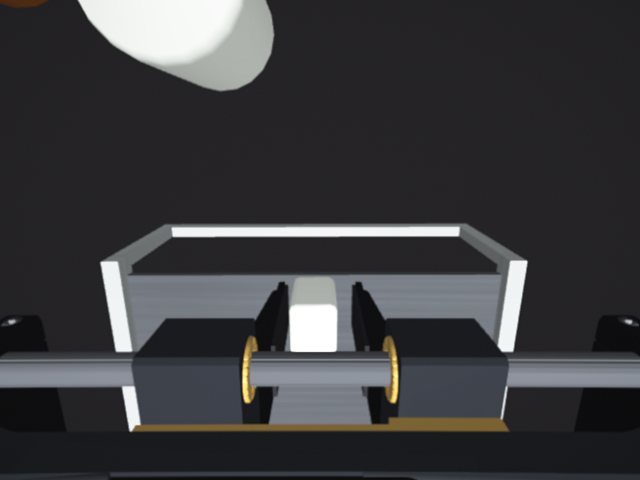

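The shutter was pulled 35.5 mm and the force is back to zero, so I estimate about 44 mm open. I'll check that from above after the lift, then go over the carrier.

Call:
arm_command(targets=[[[0, 0, 0], [0, 0, -0.04], 0], [[0, 0, 0], [0, 0, -0.09], 0], [[0, 0, 0], [0, 0, -0.14], 0], [[0, 0, 0], [-0.02, -0.02, -0.18], 0], [[0, 0, 0], [-0.03, -0.04, -0.219], 0]])

```text
t: 5.0
eef_pos: [602.5, -122.9, 302.0]
tcp_rot: [3.141, -0.0, 0.335]
ft_force: [0.5, -0.3, 0.0]
opening: 0.785
```

```bash
python3 - <<'E'
from h import *
s=env.state();print(s['t'],s['eef_pos'],s['tcp_rot'],s['ft_force'],s['opening'])
c=get_calibration("wrist")
im,d=read_camera("wrist"); cv2.imwrite("pics/w4.png",im); np.savez("pics/w4.npz",d=d,**{k:v for k,v in c.items()})
E
```

```text
5.0 [ 602.54316738 -122.94080586  301.9810344 ] [ 3.14094441e+00 -2.24062132e-04  3.34586798e-01] [ 0.53648776 -0.34325648  0.00755595] 0.7845379874518117
```

View pics/w4.png

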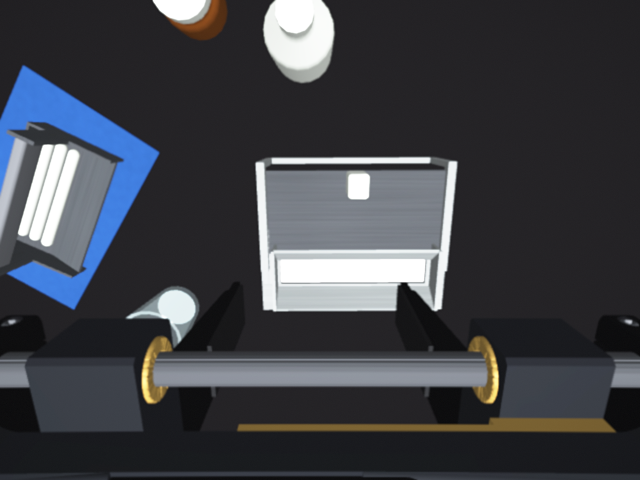

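The slot now shows clear through to the white tank floor at (352,270), and the shutter block is at (358,186). Now over the carrier.

Call:
arm_command(targets=[[[0, 0, 0.475], [0.003, -0.32, 0], 0], [[0, 0, 0.475], [0.003, -0.32, 0], 0], [[0, 0, 0.475], [0.003, -0.32, 0], 0], [[0, 0, 0.475], [0.003, -0.32, 0], 0], [[0, 0, 0.475], [0.003, -0.32, 0], 0], [[0, 0, 0.475], [0.003, -0.32, 0], 0], [[0, 0, 0.475], [0.003, -0.32, 0], 0], [[0, 0, 0.475], [0.003, -0.32, 0], 0]])

```text
t: 5.85
eef_pos: [500.2, 182.8, 300.2]
tcp_rot: [-3.141, -0.0, -0.136]
ft_force: [-0.0, -1.4, 0.2]
opening: 1.002
```

```bash
python3 - <<'E'
from h import *
s=env.state();print(s['t'],s['joints'],s['eef_pos'],s['tcp_rot'],s['ft_force'],s['opening'])
c=get_calibration("wrist")
im,d=read_camera("wrist"); cv2.imwrite("pics/w5.png",im); np.savez("pics/w5.npz",d=d,**{k:v for k,v in c.items()})
z=np.load("pics/w4.npz"); c={k:(z[k] if k=="world_from_camera" else float(z[k])) for k in z.files if k!="d"}
p=onplane(c,[[358,186]],111)[0];print("block",p,(p[:2]-[551.5,-182.5])@[.9435,.3313]-55)
E
```

```text
5.85 [2.26254376e-01 2.77631552e-01 1.66352592e+00 1.17320044e-04
 1.20003568e+00 1.93292160e+00] [500.21185469 182.80067835 300.22385849] [-3.14134885e+00 -3.34853996e-04 -1.35913422e-01] [-0.04567296 -1.42200641  0.22791798] 1.0019587616574017
block [ 645.21285757 -148.10620168  111.        ] 44.812746501314365
```

View pics/w5.png

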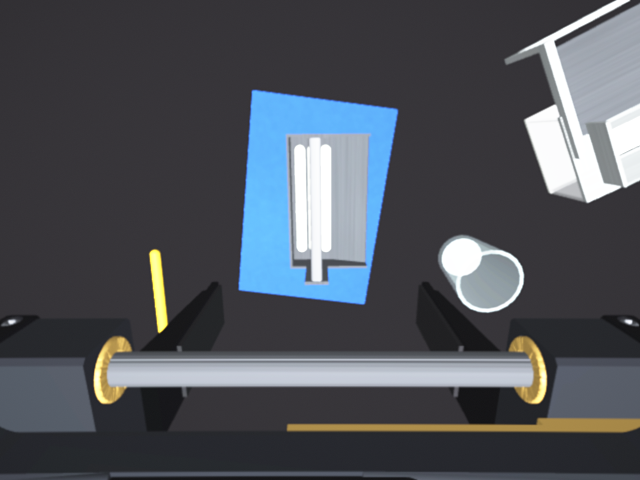

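Shutter measured at 44.8 mm open. Candidates: white rods in the carrier at (300,198), one half under the handle near (312,198), and (326,198). The yellow rod at (157,290) and the turquoise one elsewhere are not meant. The grey handle bar runs (315,138)–(317,282). Close crop check and measurement next.

```bash
python3 - <<'E'
from h import *
im=cv2.imread("pics/w5.png")
cv2.imwrite("pics/w5c.png",cv2.resize(im[80:310,230:410],None,fx=2.6*1,fy=2.6,interpolation=cv2.INTER_CUBIC))
E
```

```text
(no output)
```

View pics/w5c.png

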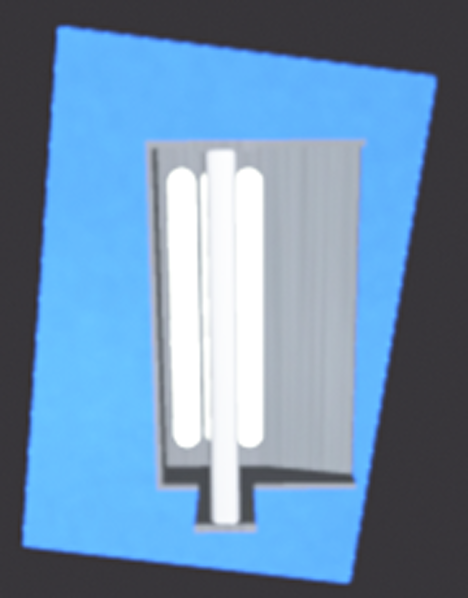

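```bash
python3 - <<'E'
from h import *
np.set_printoptions(precision=1,suppress=True)
z=np.load("pics/w5.npz"); c={k:(z[k] if k=="world_from_camera" else float(z[k])) for k in z.files if k!="d"}
W=lambda p:np.array(p,float)/2.6+[230,80]
h=onplane(c,W([[221,150],[226,522]]),86); d=h[0]-h[1]
print("handle",h,h.mean(0),np.linalg.norm(d),np.degrees(np.arctan2(d[1],d[0])))
m=onplane(c,W([[58,27],[436,76],[351,583],[24,547]]),3); print("mat",m,m.mean(0),[np.linalg.norm(m[i]-m[i-1]) for i in range(4)],[np.degrees(np.arctan2(*(m[a]-m[b])[[1,0]])) for a,b in((0,3),(1,2))])
l=onplane(c,W([[364,143],[354,487]]),22); print("lip",l,l.mean(0))
dd=z["d"]
for u,v in[(316,200),(316,240),(300,198),(326,198)]: print(u,v,atdepth(c,[[u,v]],[dd[v,u]]))
# mask of bar top by depth height
v,u=np.mgrid[120:300,280:380]; P=atdepth(c,np.c_[u.ravel(),v.ravel()],dd[v,u].ravel())
k=P[(P[:,2]>80)&(P[:,2]<93)]; print(len(k),k.mean(0)); 
r=cv2.minAreaRect(k[:,:2].astype(np.float32)); print(r)
E
```

```text
handle [[576.5 175.8  86. ]
 [427.8 194.4  86. ]] [502.1 185.1  86. ] 149.8231673421986 -7.122156566476418
mat [[637.  241.    3. ]
 [594.3  77.3   3. ]
 [352.8 139.9   3. ]
 [395.4 304.1   3. ]] [494.9 190.6   3. ] [np.float64(249.69373938451332), np.float64(169.16213285940626), np.float64(249.47968316400892), np.float64(169.61895114567395)] [np.float64(-14.626755500884228), np.float64(-14.521875989187336)]
lip [[570.5 114.3  22. ]
 [412.2 134.6  22. ]] [491.3 124.5  22. ]
316 200 [[515.8 183.2  86.8]]
316 240 [[473.9 189.   87.2]]
300 198 [[509.5 204.2  18.5]]
326 198 [[505.  173.2  16.9]]
1870 [505.5 185.5  86.2]
((502.0380554199219, 186.4382781982422), (25.384130477905273, 157.43898010253906), 82.62897491455078)
```

Handle centre is (502,185) with its axis at 172.8°, length and height as given. Descending to grip it with the TCP at z≈54; the rod tops are at 18, well below the fingertips.

Call:
arm_command(targets=[[[0, 0, -0.011], [0.0015, -0.0027, 0.05], 120], [[0, 0, -0.011], [0.0015, -0.0027, 0.1], 120], [[0, 0, -0.011], [0.0015, -0.0027, 0.15], 120], [[0, 0, -0.011], [0.0015, -0.0027, 0.19], 120], [[0, 0, -0.011], [0.0015, -0.0027, 0.22], 120], [[0, 0, -0.011], [0.0015, -0.0027, 0.24], 120], [[0, 0, -0.011], [0.0015, -0.0027, 0.246], 120], [[0, 0, -0.011], [0.0015, -0.0027, 0.246], 180]])

```text
t: 6.7
eef_pos: [503.2, 182.0, 53.7]
tcp_rot: [3.141, 0.001, -0.129]
ft_force: [0.9, 0.1, 0.7]
opening: 0.49
```

```bash
python3 - <<'E'
from h import *
s=env.state();print(s['t'],s['joints'],s['eef_pos'],s['tcp_rot'],s['ft_force'],s['opening'])
im,d=read_camera("wrist"); cv2.imwrite("pics/w6.png",im)
E
```

```text
6.7 [ 2.23690132e-01  5.89776231e-01  1.92823871e+00 -3.55711192e-04
  6.24743306e-01  1.92420170e+00] [503.22192318 182.00743702  53.68773936] [ 3.14099436e+00  1.02169815e-03 -1.29426901e-01] [0.86107112 0.0789378  0.74378518] 0.48979921495625833
```

View pics/w6.png

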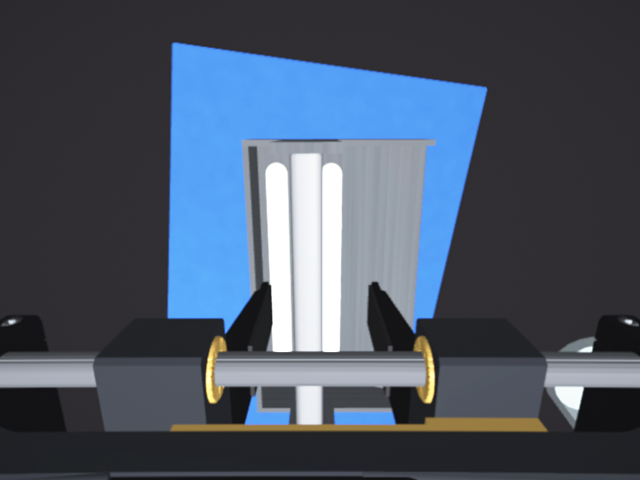

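The handle (column ~309) sits ~4 mm left of the finger centre (320). I'll nudge by that and close.

Call:
arm_command(targets=[[[0, 0, 0], [0, -0.004, 0], 180], [[0, 0, 0], [0, -0.004, 0], 220], [[0, 0, 0], [0, -0.004, 0], 255], [[0, 0, 0], [0, -0.004, 0], 255], [[0, 0, 0], [0, -0.004, 0], 255], [[0, 0, 0], [0, -0.004, 0], 255], [[0, 0, 0], [0, -0.004, 0], 255], [[0, 0, 0], [0, -0.004, 0], 255]])

```text
t: 7.55
eef_pos: [503.5, 187.1, 54.6]
tcp_rot: [-3.141, -0.001, -0.128]
ft_force: [-1.2, 0.1, 7.5]
opening: 0.126
```

```bash
python3 - <<'E'
from h import *
s=env.state();print(s['t'],s['joints'],s['eef_pos'],s['tcp_rot'],s['ft_force'],s['opening'])
im,d=read_camera("wrist"); cv2.imwrite("pics/w7.png",im)
E
```

```text
7.55 [ 2.32784763e-01  5.89727174e-01  1.92389694e+00 -4.51831836e-05
  6.27428077e-01  1.93173800e+00] [503.49355377 187.08895133  54.60722736] [-3.14142662e+00 -5.15008467e-04 -1.28120381e-01] [-1.20095292  0.11849592  7.45065479] 0.1257151789965899
```

View pics/w7.png

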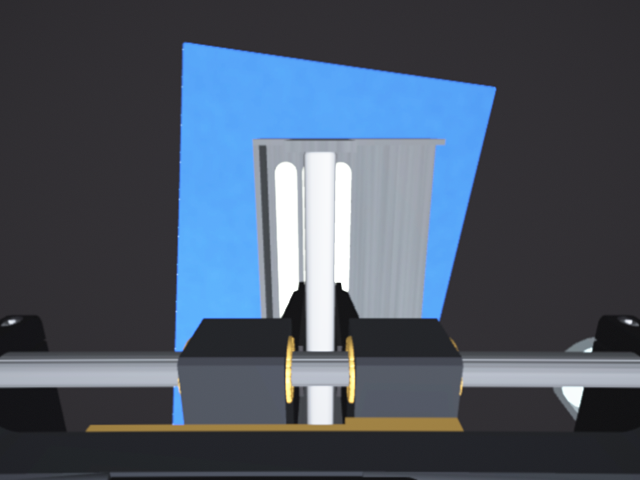

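Gripped: opening 12 mm, matching the handle's thickness. Lifting smoothly.

Call:
arm_command(targets=[[[0, 0, 0], [0, 0, -0.004], 255], [[0, 0, 0], [0, 0, -0.014], 255], [[0, 0, 0], [0, 0, -0.034], 255], [[0, 0, 0], [0, 0, -0.064], 255], [[0, 0, 0], [0, 0, -0.1], 255], [[0, 0, 0], [0, 0, -0.135], 255], [[0, 0, 0], [0, 0, -0.155], 255], [[0, 0, 0], [0, 0, -0.165], 255]])

```text
t: 8.4
eef_pos: [503.6, 187.1, 221.5]
tcp_rot: [-3.141, -0.002, -0.128]
ft_force: [-0.6, 0.5, -5.4]
opening: 0.124
```

```bash
python3 - <<'E'
from h import *
s=env.state();print(s['t'],s['joints'],s['eef_pos'],s['tcp_rot'],s['ft_force'],s['opening'])
im,d=read_camera("wrist"); cv2.imwrite("pics/w8.png",im)
im,d=read_camera("side"); cv2.imwrite("pics/s8.png",cv2.resize(im[120:380,230:470],None,fx=2.3,fy=2.3))
E
```

```text
8.4 [ 2.32756016e-01  3.58002327e-01  1.76700567e+00 -1.15767486e-04
  1.01396841e+00  1.93176550e+00] [503.55522086 187.0677731  221.4841786 ] [-3.14076074e+00 -2.48240335e-03 -1.28153131e-01] [-0.55671974  0.46424094 -5.40786846] 0.12407918825693161
```

View pics/w8.png

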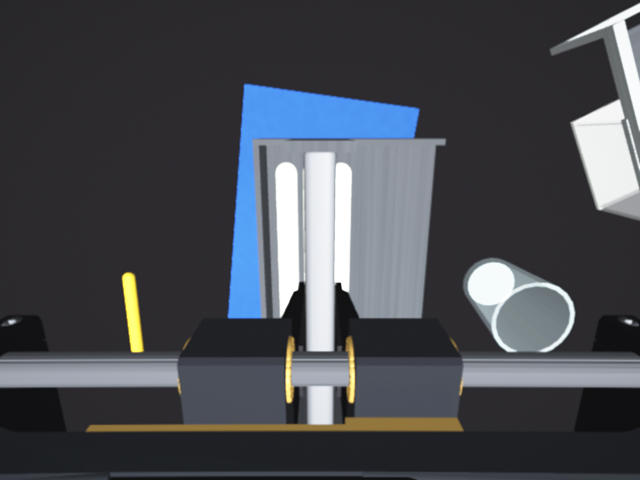

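View pics/s8.png

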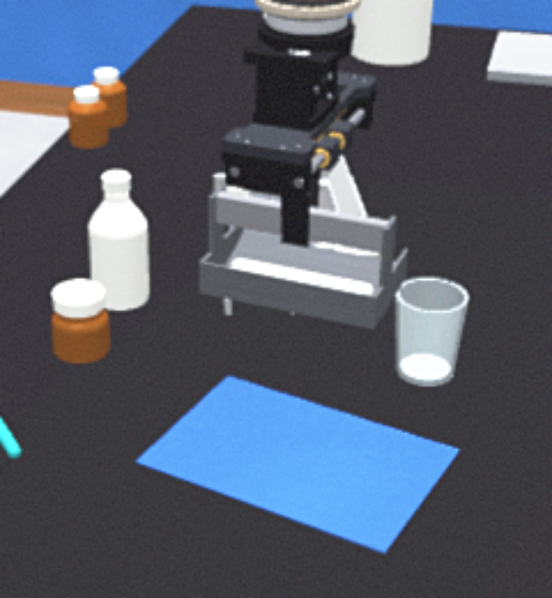

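The carrier is held level with the rods in it. Now transferring to the box with the +117° turn on a smooth profile.

Call:
arm_command(targets=[[[0, 0, -0.02], [0.0003, 0.004, 0], 255], [[0, 0, -0.071], [0.001, 0.0138, 0], 255], [[0, 0, -0.153], [0.0022, 0.0295, 0], 255], [[0, 0, -0.255], [0.0037, 0.0491, 0], 255], [[0, 0, -0.377], [0.0055, 0.0727, 0], 255], [[0, 0, -0.509], [0.0074, 0.0983, 0], 255], [[0, 0, -0.641], [0.0093, 0.1238, 0], 255], [[0, 0, -0.774], [0.0112, 0.1493, 0], 255]])

```text
t: 9.3
eef_pos: [494.6, 36.3, 217.7]
tcp_rot: [-3.14, 0.002, 0.652]
ft_force: [0.5, -0.0, -3.9]
opening: 0.122
```

```bash
python3 - <<'E'
from h import *
s=env.state();print(s['t'],s['joints'],s['eef_pos'],s['tcp_rot'],s['ft_force'],s['opening'])
E
```

```text
9.3 [-5.99045279e-02  3.05741567e-01  1.86208996e+00 -1.77416621e-04
  9.76523594e-01  8.58728256e-01] [494.60625065  36.31373705 217.71630645] [-3.13989872e+00  2.18709370e-03  6.52264935e-01] [ 0.50941153 -0.03079872 -3.86909521] 0.12238740298240079
```

Call:
arm_command(targets=[[[0, 0, -0.122], [-0.0153, 0.0181, 0], 255], [[0, 0, -0.245], [-0.0305, 0.0363, 0], 255], [[0, 0, -0.366], [-0.0456, 0.0542, 0], 255], [[0, 0, -0.489], [-0.0609, 0.0724, 0], 255], [[0, 0, -0.621], [-0.0774, 0.092, 0], 255], [[0, 0, -0.754], [-0.0939, 0.1116, 0], 255], [[0, 0, -0.884], [-0.1101, 0.1309, 0], 255], [[0, 0, -1.01], [-0.1258, 0.1496, 0], 255]])

```text
t: 10.1
eef_pos: [484.1, -158.8, 217.7]
tcp_rot: [-3.139, -0.001, 1.662]
ft_force: [-0.2, -0.2, -4.5]
opening: 0.125
```

```bash
python3 - <<'E'
from h import *
s=env.state();print(s['t'],s['joints'],s['eef_pos'],s['tcp_rot'],s['ft_force'],s['opening'])
E
```

```text
10.1 [-4.46510143e-01  3.25036204e-01  1.83181436e+00 -1.84308675e-04
  9.87484813e-01 -5.37490086e-01] [ 484.13002179 -158.7643981   217.68674688] [-3.13915804e+00 -1.27232597e-03  1.66187645e+00] [-0.18122751 -0.18349178 -4.49832655] 0.12464338280689499
```

Call:
arm_command(targets=[[[0, 0, -0.101], [-0.0194, -0.0027, 0], 255], [[0, 0, -0.177], [-0.034, -0.0048, 0], 255], [[0, 0, -0.227], [-0.0437, -0.0061, 0], 255], [[0, 0, -0.2525], [-0.0485, -0.0068, 0], 255], [[0, 0, -0.2525], [-0.0485, -0.0068, 0], 255], [[0, 0, -0.2525], [-0.0485, -0.0068, 0], 255]])

```text
t: 10.7
eef_pos: [481.9, -206.4, 218.2]
tcp_rot: [-3.14, -0.002, 1.908]
ft_force: [0.7, 0.0, -4.4]
opening: 0.121
```

```bash
python3 - <<'E'
from h import *
s=env.state();print(s['t'],s['joints'],s['eef_pos'],s['tcp_rot'],s['ft_force'],s['opening'])
im,d=read_camera("wrist"); cv2.imwrite("pics/w9.png",im); c=get_calibration("wrist"); np.savez("pics/w9.npz",d=d,**{k:v for k,v in c.items()})
im,d=read_camera("scene"); cv2.imwrite("pics/sc9.png",im);np.save("pics/sc9.npy",d)
E
```

```text
10.7 [-5.30757355e-01  3.45068348e-01  1.79824284e+00 -4.15351851e-05
  1.00028970e+00 -8.67587202e-01] [ 481.86396896 -206.42122659  218.15846636] [-3.14026736e+00 -1.50924959e-03  1.90764764e+00] [ 0.67941581  0.00918542 -4.36576683] 0.12109707271615978
```

View pics/w9.png

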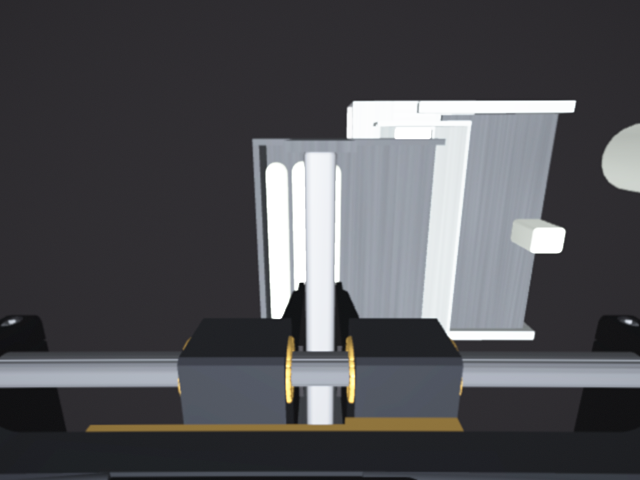

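View pics/sc9.png

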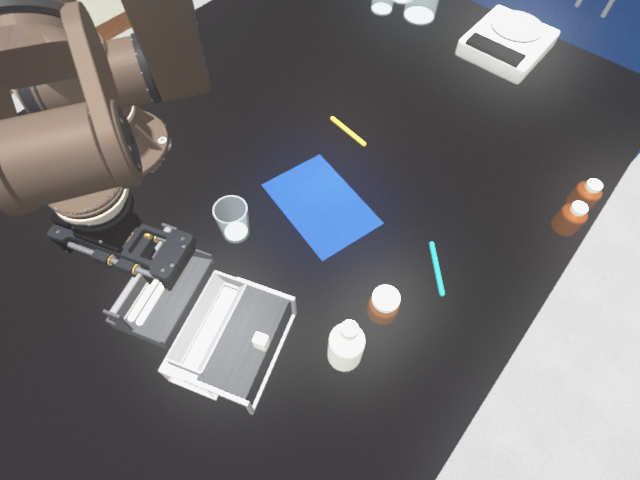

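The carrier is aligned over the box with all three rods in it, resting against its back wall; the slot is uncovered. I'll check the lip and mouth positions in this view and compute the tilt about the lip.

```bash
cat > plan.py <<'E'
import numpy as np
def tcp(th,x,z,h=17.4):
    # returns box x and world z of TCP so that lip is at (x,z) when tipped th deg
    t=np.radians(th); a,b=61,52-h
    return x-(a*np.cos(t)-b*np.sin(t)), z+(a*np.sin(t)+b*np.cos(t))
E
python3 - <<'E'
from h import *; from plan import tcp
np.set_printoptions(precision=1,suppress=True)
z=np.load("pics/w9.npz"); c={k:(z[k] if k=="world_from_camera" else float(z[k])) for k in z.files if k!="d"}
B=np.array([[.9435,.3313],[-.3313,.9435]])
bx=lambda p:(np.c_[(p[:,:2]-[551.5,-182.5])@B.T,p[:,2]])
print("lip far corner",bx(onplane(c,[[437,143],[443,141]],185)))
print("handle far end, near",bx(onplane(c,[[320,154]],249)))
print("block",bx(onplane(c,[[545,238]],111)))
dd=z["d"]
for u,v in[(320,180),(430,200),(320,240),(278,200)]: print(bx(atdepth(c,[[u,v]],[dd[v,u]])))
s=env.state(); print(bx(s['eef_pos'][None]))
for a in [(0,-12,184),(5,-13,127),(8,-13,122),(18,-13,116),(30,-13,115),(40,-13,115)]: print(a,np.array(tcp(*a)))
E
```

```text
lip far corner [[-12.8  74.6 185. ]
 [ -9.8  75.6 185. ]]
handle far end, near [[-73.5  72.2 249. ]]
block [[ 96.8   3.5 111. ]]
[[-73.5  63.  250. ]]
[[-13.8  44.8 184.6]]
[[-73.5  40.4 250.4]]
[[-96.6  44.4 182.4]]
[[-73.3   0.6 218.7]]
(0, -12, 184) [-73.  218.6]
(5, -13, 127) [-70.8 166.8]
(8, -13, 122) [-68.6 164.8]
(18, -13, 116) [-60.3 167.8]
(30, -13, 115) [-48.5 175.5]
(40, -13, 115) [-37.5 180.7]
```

Lip at box x≈-13, z≈185 as planned; the carrier is ~3 mm low in y, which I'll correct. First lower it with a gentle 5° tip so the rods settle at the ramp foot.

Call:
arm_command(targets=[[[0.005, 0, 0], [0.001, 0, 0.005], 255], [[0.012, 0, 0], [0.002, 0, 0.013], 255], [[0.022, 0, 0], [0.003, 0.001, 0.024], 255], [[0.034, 0, 0], [0.003, 0.001, 0.035], 255], [[0.047, 0, 0], [0.003, 0.0015, 0.043], 255], [[0.06, 0, 0], [0.003, 0.002, 0.049], 255], [[0.074, 0, 0], [0.003, 0.0025, 0.052], 255], [[0.087, 0, 0], [0.003, 0.0025, 0.052], 255]])

```text
t: 11.6
eef_pos: [483.8, -202.9, 166.8]
tcp_rot: [-3.053, -0.0, 1.908]
ft_force: [-0.1, -0.1, -4.2]
opening: 0.123
```

Call:
arm_command(targets=[[[0, 0, 0], [0, 0, 0], 255], [[0, 0, 0], [0, 0, 0], 255], [[0, 0, 0], [0, 0, 0], 255], [[0, 0, 0], [0, 0, 0], 255], [[0, 0, 0], [0, 0, 0], 255], [[0, 0, 0], [0, 0, 0], 255]])

```text
t: 12.2
eef_pos: [483.6, -203.0, 167.3]
tcp_rot: [-3.055, 0.0, 1.908]
ft_force: [0.4, -0.2, -4.3]
opening: 0.121
```

```bash
python3 - <<'E'
from h import *
s=env.state();print(s['t'],s['joints'],s['eef_pos'],s['tcp_rot'],s['ft_force'],s['opening'])
im,d=read_camera("wrist"); cv2.imwrite("pics/w10.png",im)
im,d=read_camera("scene"); cv2.imwrite("pics/sc10.png",cv2.resize(im[200:430,80:330],None,fx=2.8,fy=2.6))
E
```

```text
12.2 [-0.48990547  0.43135219  1.81819991 -0.0786692   0.95223854 -0.77978956] [ 483.64800399 -202.95588697  167.32631274] [-3.05470214e+00  2.12247847e-04  1.90825212e+00] [ 0.44699278 -0.1916147  -4.32231543] 0.12108383356041019
```

View pics/w10.png

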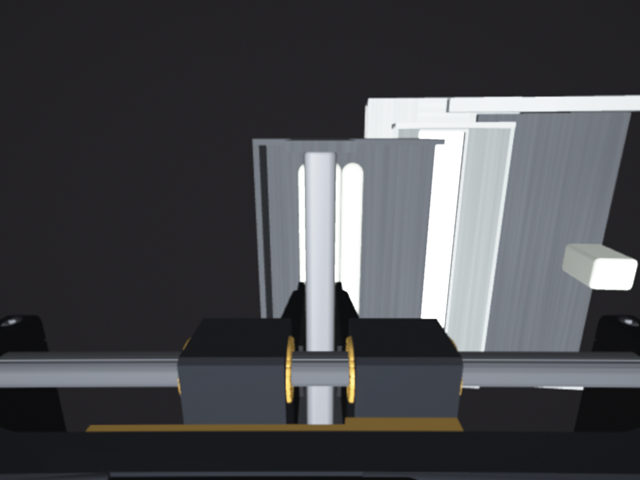

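View pics/sc10.png

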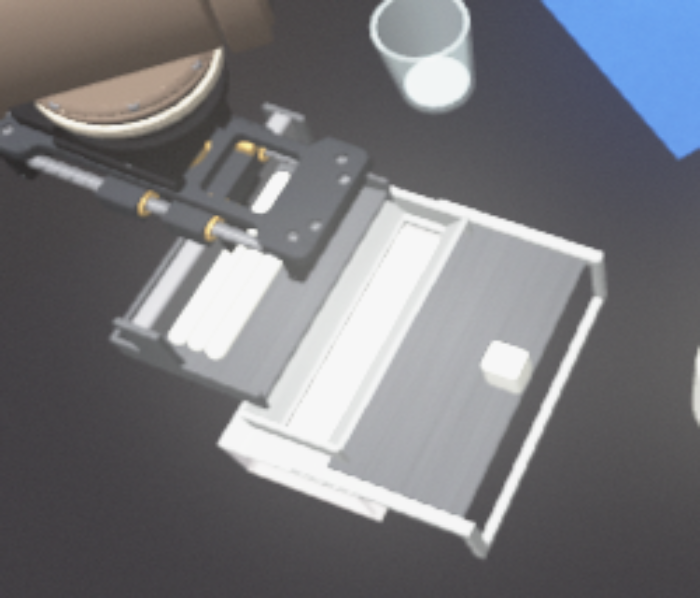

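The rods have settled at the ramp foot with the lip over the mouth. Computing the tip rows about the lip, at ~20°/s.

```bash
cat >> plan.py <<'E'
def rows(th0,seq,start):
    t0=np.radians(th0)
    for th,x,z in seq:
        X,Z=tcp(th,x,z); dy=X-start[0]; dz=-(Z-start[1])
        # tool axes at th0: y=(c, +s down), z=(-s, c down)
        ty=dy*np.cos(t0)+dz*np.sin(t0); tz=-dy*np.sin(t0)+dz*np.cos(t0)
        print(th,round(np.radians(th-th0),3),round(ty/1000,4),round(tz/1000,4))
E
python3 - <<'E'
from plan import *
S=tcp(5,-13,127)
print("A");rows(5,[(6.5,-13,125),(8,-13,123),(10,-13,121),(12,-13,119),(14,-13,118),(16,-13,117),(18,-13,116),(20,-13,116)],S)
S=tcp(20,-13,116)
print("B");rows(20,[(22,-13,116),(24,-13,116),(26,-13,116),(28,-13,116),(30,-13,116),(32,-13,116),(34,-13,116),(36,-13,116)],S)
S=tcp(36,-13,116)
print("C");rows(36,[(38,-13,116),(40,-13,116),(42,-13,116),(42,-13,116)],S)
E
```

```text
A
6.5 0.026 0.0011 0.0004
8 0.052 0.0022 0.0008
10 0.087 0.0038 0.0008
12 0.122 0.0054 0.0008
14 0.157 0.0069 -0.0002
16 0.192 0.0086 -0.001
18 0.227 0.0103 -0.0019
20 0.262 0.012 -0.0037
B
22 0.035 0.0012 -0.0021
24 0.07 0.0026 -0.0042
26 0.105 0.004 -0.0062
28 0.14 0.0054 -0.0082
30 0.175 0.0069 -0.0101
32 0.209 0.0085 -0.0119
34 0.244 0.0102 -0.0137
36 0.279 0.0119 -0.0155
C
38 0.035 0.0012 -0.0021
40 0.07 0.0026 -0.0042
42 0.105 0.004 -0.0062
42 0.105 0.004 -0.0062
```

Call:
arm_command(targets=[[[0.026, 0, 0], [0, 0.0011, 0.0004], 255], [[0.052, 0, 0], [0, 0.0022, 0.0008], 255], [[0.087, 0, 0], [0, 0.0038, 0.0008], 255], [[0.122, 0, 0], [0, 0.0054, 0.0008], 255], [[0.157, 0, 0], [0, 0.0069, -0.0002], 255], [[0.192, 0, 0], [0, 0.0086, -0.001], 255], [[0.227, 0, 0], [0, 0.0103, -0.0019], 255], [[0.262, 0, 0], [0, 0.012, -0.0037], 255]])

```text
t: 13.1
eef_pos: [495.8, -198.7, 169.7]
tcp_rot: [-2.79, 0.001, 1.908]
ft_force: [-0.5, -0.5, -5.0]
opening: 0.128
```

```bash
python3 - <<'E'
from h import *
s=env.state();print(s['t'],s['joints'],s['eef_pos'],s['tcp_rot'],s['ft_force'],s['opening'])
E
```

```text
13.1 [-0.38805612  0.53212323  1.67012803 -0.24661599  1.21690594 -0.6073255 ] [ 495.75244554 -198.71933482  169.72124891] [-2.78997715e+00  6.09961046e-04  1.90841413e+00] [-0.4504925  -0.48265965 -5.00247009] 0.1279578999403103
```

Call:
arm_command(targets=[[[0.035, 0, 0], [0, 0.0012, -0.0021], 255], [[0.07, 0, 0], [0, 0.0026, -0.0042], 255], [[0.105, 0, 0], [0, 0.004, -0.0062], 255], [[0.14, 0, 0], [0, 0.0054, -0.0082], 255], [[0.175, 0, 0], [0, 0.0069, -0.0101], 255], [[0.209, 0, 0], [0, 0.0085, -0.0119], 255], [[0.244, 0, 0], [0, 0.0102, -0.0137], 255], [[0.279, 0, 0], [0, 0.0119, -0.0155], 255]])

```text
t: 13.9
eef_pos: [511.5, -193.2, 180.3]
tcp_rot: [-2.512, 0.001, 1.909]
ft_force: [-0.3, -0.5, -3.0]
opening: 0.123
```

```bash
python3 - <<'E'
from h import *
s=env.state();print(s['t'],s['joints'],s['eef_pos'],s['tcp_rot'],s['ft_force'],s['opening'])
im,d=read_camera("scene"); cv2.imwrite("pics/sc11.png",cv2.resize(im[200:430,80:330],None,fx=2.8,fy=2.6))
E
```

```text
13.9 [-0.3055516   0.65104588  1.50666979 -0.36267426  1.51532518 -0.52300001] [ 511.52991617 -193.23143436  180.30559197] [-2.51153795e+00  1.28780410e-03  1.90850008e+00] [-0.30295327 -0.46380077 -2.98898065] 0.12346425042981203
```

View pics/sc11.png

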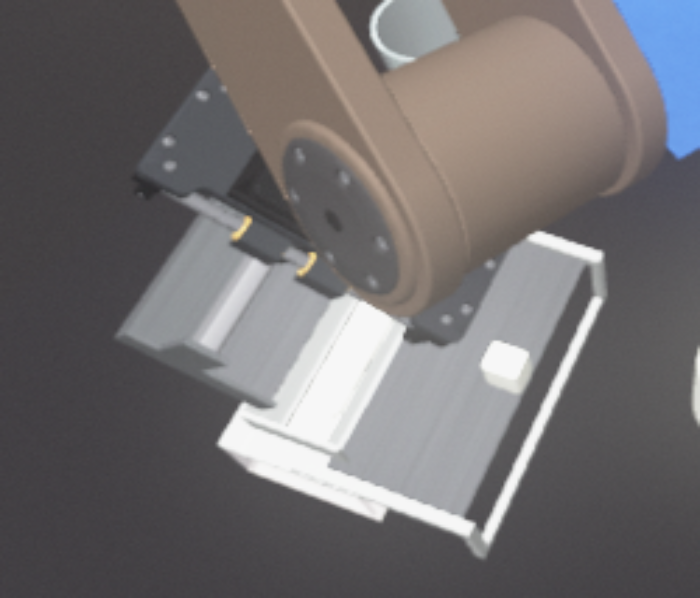

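Tool load dropped from ~4.3 N to 3.0 N, which is the carrier alone, so the rods appear to have gone. I'll finish the tip to 42° and check.

Call:
arm_command(targets=[[[0.035, 0, 0], [0, 0.0012, -0.0021], 255], [[0.07, 0, 0], [0, 0.0026, -0.0042], 255], [[0.105, 0, 0], [0, 0.004, -0.0062], 255], [[0.105, 0, 0], [0, 0.004, -0.0062], 255], [[0.105, 0, 0], [0, 0.004, -0.0062], 255], [[0.105, 0, 0], [0, 0.004, -0.0062], 255]])

```text
t: 14.55
eef_pos: [517.3, -191.2, 183.1]
tcp_rot: [-2.409, 0.0, 1.908]
ft_force: [0.1, -0.3, -3.3]
opening: 0.122
```

```bash
python3 - <<'E'
from h import *
s=env.state();print(s['t'],s['joints'],s['eef_pos'],s['tcp_rot'],s['ft_force'],s['opening'])
im,d=read_camera("side"); cv2.imwrite("pics/s12.png",cv2.resize(im[120:300,250:470],None,fx=3.3,fy=3.3))
im,d=read_camera("scene"); cv2.imwrite("pics/sc12.png",cv2.resize(im[250:430,100:330],None,fx=3.3,fy=3.3))
im,d=read_camera("wrist"); cv2.imwrite("pics/w12.png",im)
E
```

```text
14.55 [-0.28201539  0.69851835  1.45063411 -0.39933583  1.61985709 -0.508085  ] [ 517.26569832 -191.17922731  183.10819637] [-2.40944701e+00  4.11392506e-04  1.90820527e+00] [ 0.14310436 -0.26819144 -3.29918651] 0.12191050124274422
```

View pics/s12.png

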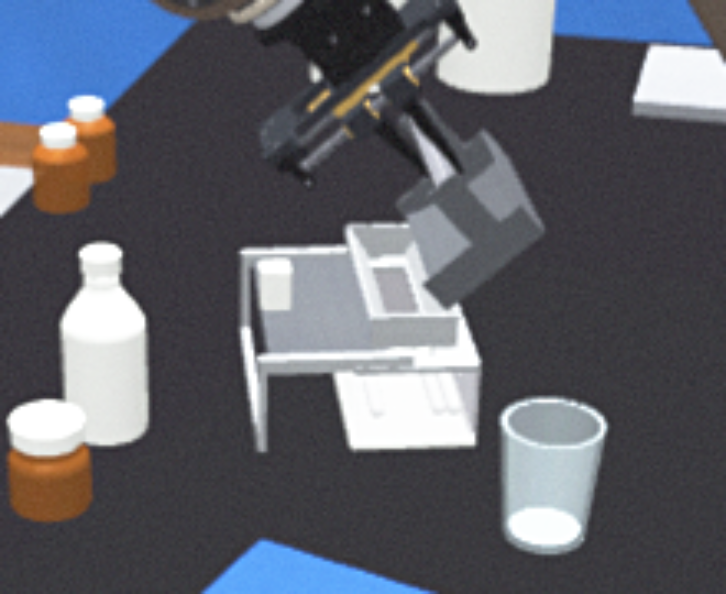

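View pics/sc12.png

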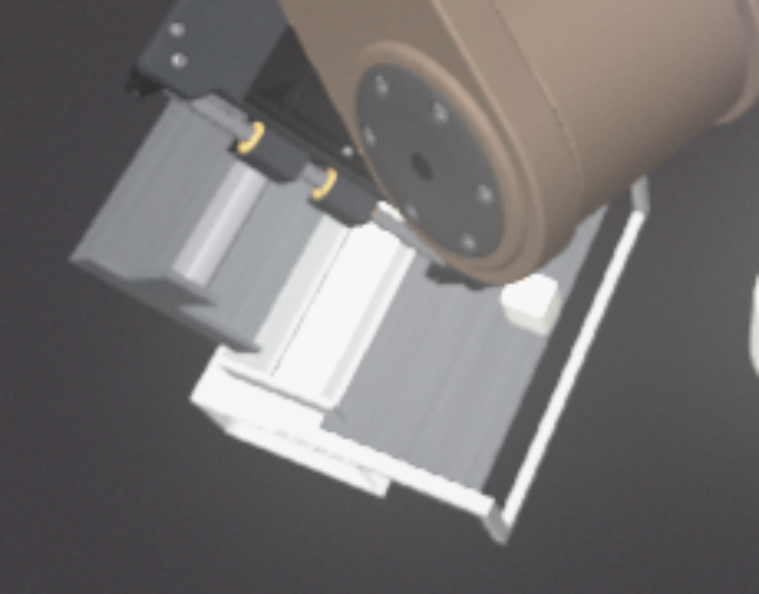

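View pics/w12.png

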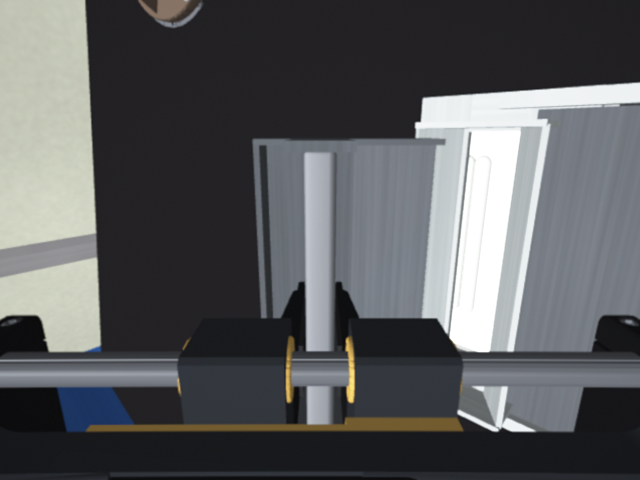

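The side view through the clear tank shows three rods on the tank floor (ends at ~(375,405), (440,400), (455,405) in the crop), and the carrier is empty. Raising and levelling the carrier next.

Call:
arm_command(targets=[[[-0.08, 0, 0], [0, -0.012, -0.003], 255], [[-0.22, 0, 0], [0, -0.028, -0.007], 255], [[-0.36, 0, 0], [0, -0.044, -0.011], 255], [[-0.5, 0, 0], [0, -0.06, -0.015], 255], [[-0.63, 0, 0], [0, -0.07, -0.018], 255], [[-0.733, 0, 0], [0, -0.07, -0.018], 255], [[-0.733, 0, 0], [0, -0.07, -0.018], 255]])

```text
t: 15.4
eef_pos: [477.8, -204.9, 244.5]
tcp_rot: [3.139, 0.001, 1.906]
ft_force: [-0.5, -0.6, -3.0]
opening: 0.125
```

```bash
python3 - <<'E'
from h import *
s=env.state();print(s['t'],s['joints'],s['eef_pos'],s['tcp_rot'],s['ft_force'],s['opening'])
e=s['eef_pos'][:2];y=s['tcp_rot'][2];d=np.array([496,191.])-e
print(d@[np.cos(y),np.sin(y)],d@[np.sin(y),-np.cos(y)],y+.255)
im,d=read_camera("scene"); cv2.imwrite("pics/sc13.png",cv2.resize(im[200:430,80:330],None,fx=2.8,fy=2.6))
im,d=read_camera("side"); cv2.imwrite("pics/s13.png",cv2.resize(im[170:270,300:420],None,fx=6,fy=6,interpolation=cv2.INTER_CUBIC))
E
```

```text
15.4 [-5.32671432e-01  3.08577515e-01  1.77569478e+00  1.02355888e-03
  1.05491326e+00 -8.68312357e-01] [ 477.83670601 -204.91047795  244.48992362] [3.13935706e+00 1.26096783e-03 1.90593199e+00] [-0.48910294 -0.59196614 -3.04629685] 0.12543189182300063
367.91041719038225 147.36667440273425 2.160931989602325
```

View pics/sc13.png

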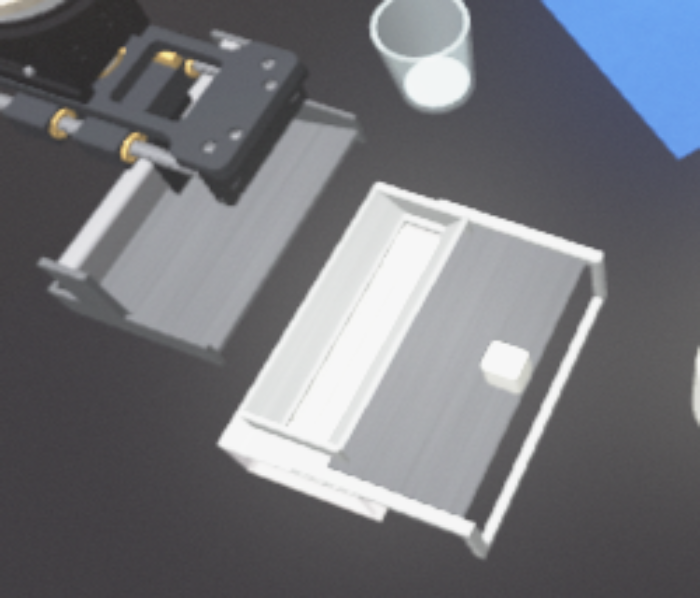

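View pics/s13.png

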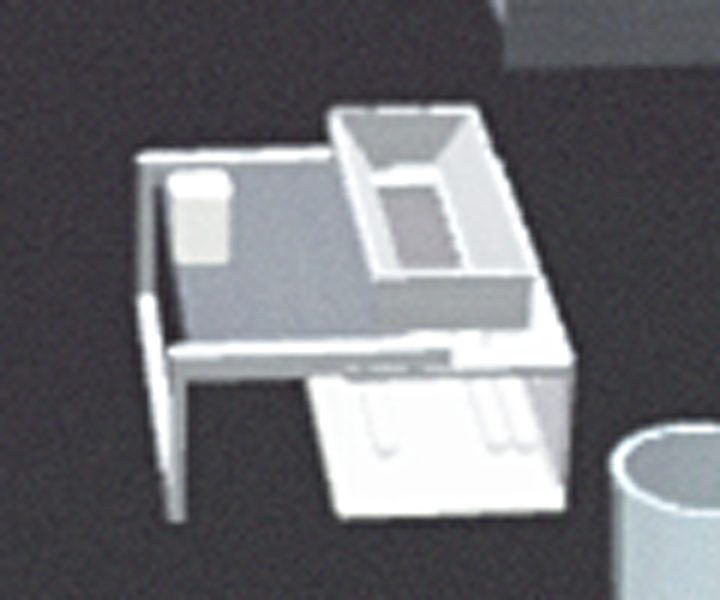

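All three rods are confirmed in the box, and the carrier is empty and level. Now back to the mat.

Call:
arm_command(targets=[[[0, 0, 0.065], [0.011, 0.0044, 0], 255], [[0, 0, 0.195], [0.0331, 0.0133, 0], 255], [[0, 0, 0.335], [0.057, 0.0228, 0], 255], [[0, 0, 0.476], [0.081, 0.0324, 0], 255], [[0, 0, 0.616], [0.105, 0.042, 0], 255], [[0, 0, 0.757], [0.129, 0.0516, 0], 255], [[0, 0, 0.898], [0.153, 0.0612, 0], 255], [[0, 0, 1.038], [0.177, 0.0708, 0], 255]])

```text
t: 16.3
eef_pos: [488.1, -12.3, 242.6]
tcp_rot: [-3.14, 0.003, 0.866]
ft_force: [0.2, -0.9, -2.9]
opening: 0.127
```

```bash
cat > rel.py <<'E'
from h import *
import sys
s=env.state();print(s['t'],s['joints'].round(3),s['eef_pos'].round(1),s['tcp_rot'].round(4),s['ft_force'].round(1),round(s['opening'],3))
gx,gy,gyaw=map(float,sys.argv[1:4])
e=s['eef_pos'][:2];y=s['tcp_rot'][2];d=np.array([gx,gy])-e
print("tool x,y:",d@[np.cos(y),np.sin(y)],d@[np.sin(y),-np.cos(y)],"rz",y-gyaw)
E
python3 rel.py 496 191 -0.255
```

```text
16.3 [-0.16   0.266  1.845 -0.002  1.034  0.547] [488.1 -12.3 242.6] [-3.1401  0.0032  0.8657] [ 0.2 -0.9 -2.9] 0.127
tool x,y: 159.99307821181907 -125.76036662530387 rz 1.1207460868701165
```

Call:
arm_command(targets=[[[0, 0, 0.14], [0.02, -0.0157, 0], 255], [[0, 0, 0.28], [0.04, -0.0314, 0], 255], [[0, 0, 0.42], [0.06, -0.0471, 0], 255], [[0, 0, 0.56], [0.08, -0.0628, 0], 255], [[0, 0, 0.7], [0.1, -0.0785, 0], 255], [[0, 0, 0.84], [0.12, -0.0942, 0], 255], [[0, 0, 0.96], [0.14, -0.11, 0], 255], [[0, 0, 1.06], [0.153, -0.12, 0], 255]])

```text
t: 17.1
eef_pos: [494.6, 182.6, 242.4]
tcp_rot: [3.139, 0.002, -0.193]
ft_force: [-0.7, -0.1, -4.2]
opening: 0.123
```

```bash
python3 rel.py 496 191 -0.255
```

```text
17.1 [ 0.229  0.324  1.758 -0.002  1.062  1.994] [494.6 182.6 242.4] [ 3.1387e+00  2.1000e-03 -1.9250e-01] [-0.7 -0.1 -4.2] 0.123
tool x,y: -0.2751410568515217 -8.489345394208948 rz 0.062491396793161846
```

Call:
arm_command(targets=[[[0, 0, 0.05], [0, -0.007, 0.005], 255], [[0, 0, 0.062], [0, -0.0085, 0.025], 255], [[0, 0, 0.062], [0, -0.0085, 0.06], 255], [[0, 0, 0.062], [0, -0.0085, 0.1], 255], [[0, 0, 0.062], [0, -0.0085, 0.135], 255], [[0, 0, 0.062], [0, -0.0085, 0.158], 255], [[0, 0, 0.062], [0, -0.0085, 0.168], 255], [[0, 0, 0.062], [0, -0.0085, 0.174], 255]])

```text
t: 17.9
eef_pos: [496.2, 189.3, 68.1]
tcp_rot: [3.14, 0.002, -0.25]
ft_force: [0.6, -0.7, -4.2]
opening: 0.121
```

```bash
python3 rel.py 496 191 -0.255; python3 - <<'E'
from h import *
im,d=read_camera("wrist"); cv2.imwrite("pics/w14.png",im)
im,d=read_camera("side"); cv2.imwrite("pics/s14.png",cv2.resize(im[200:380,260:470],None,fx=3.3,fy=3.3))
E
```

```text
17.9 [ 2.400e-01  5.630e-01  1.928e+00 -1.000e-03  6.530e-01  2.063e+00] [496.2 189.3  68.1] [ 3.1398e+00  1.7000e-03 -2.5050e-01] [ 0.6 -0.7 -4.2] 0.121
tool x,y: -0.6665042799852183 -1.6028085537550514 rz 0.004520476000985929
```

View pics/s14.png

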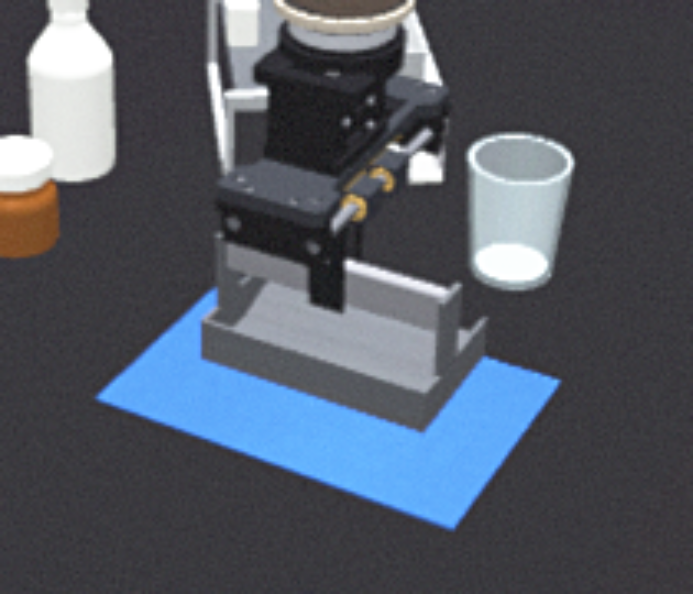

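View pics/w14.png

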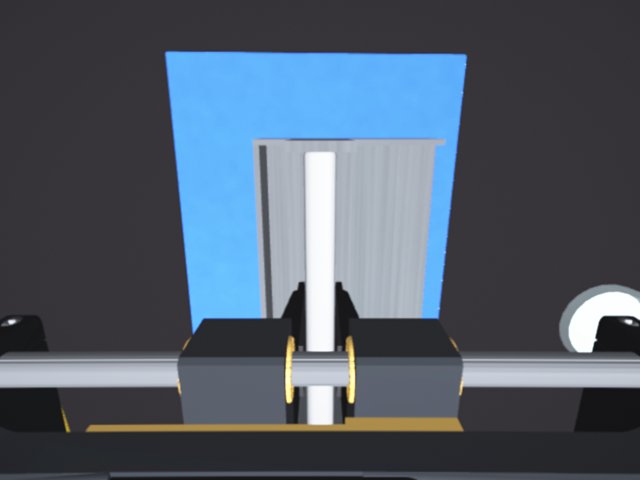

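The carrier is parallel to the mat and central. Setting it down slowly, then releasing.

Call:
arm_command(targets=[[[0, 0, 0], [0, 0, 0.004], 255], [[0, 0, 0], [0, 0, 0.008], 255], [[0, 0, 0], [0, 0, 0.011], 255], [[0, 0, 0], [0, 0, 0.013], 255], [[0, 0, 0], [0, 0, 0.0135], 255], [[0, 0, 0], [0, 0, 0.0135], 255]])

```text
t: 18.6
eef_pos: [496.3, 188.7, 55.7]
tcp_rot: [3.142, -0.0, -0.252]
ft_force: [0.3, -0.2, -3.7]
opening: 0.124
```

Call:
arm_command(targets=[[[0, 0, 0], [0, 0, 0.001], 255], [[0, 0, 0], [0, 0, 0.001], 255], [[0, 0, 0], [0, 0, 0.002], 255], [[0, 0, 0], [0, 0, 0.002], 255], [[0, 0, 0], [0, 0, 0.002], 255]])

```text
t: 19.1
eef_pos: [496.3, 188.7, 54.6]
tcp_rot: [-3.141, -0.001, -0.252]
ft_force: [-3.1, -1.5, 8.8]
opening: 0.124
```

Contact with the mat (force now +8.8 N upward). Open, then rise.

Call:
arm_command(targets=[[[0, 0, 0], [0, 0, 0], 200], [[0, 0, 0], [0, 0, 0], 130], [[0, 0, 0], [0, 0, 0], 100], [[0, 0, 0], [0, 0, 0], 100], [[0, 0, 0], [0, 0, 0], 100], [[0, 0, 0], [0, 0, 0], 100], [[0, 0, 0], [0, 0, 0], 100]])

```text
t: 19.8
eef_pos: [496.3, 188.8, 53.7]
tcp_rot: [3.141, -0.0, -0.252]
ft_force: [-0.3, 0.4, 0.7]
opening: 0.599
```

```bash
python3 rel.py 645 -149.5 0.336; python3 - <<'E'
from h import *
im,d=read_camera("wrist"); cv2.imwrite("pics/w15.png",im)
E
```

```text
19.8 [ 0.239  0.586  1.939 -0.     0.617  2.062] [496.3 188.8  53.7] [ 3.1415 -0.     -0.2517] [-0.3  0.4  0.7] 0.599
tool x,y: 228.30184143061254 290.5630704041495 rz -0.5877016676675513
```

View pics/w15.png

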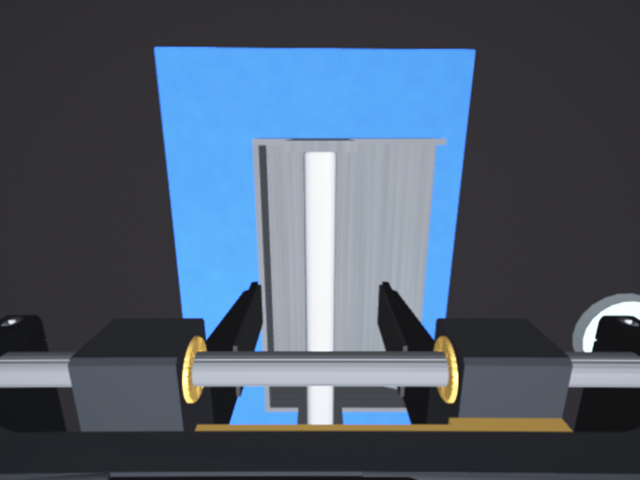

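Released cleanly. Rising straight up.

Call:
arm_command(targets=[[[0, 0, 0], [0, 0, -0.02], 100], [[0, 0, 0], [0, 0, -0.06], 60], [[0, 0, 0], [0, 0, -0.11], 0], [[0, 0, 0], [0, 0, -0.16], 0], [[0, 0, 0], [0, 0, -0.21], 0], [[0, 0, 0], [0, 0, -0.246], 0], [[0, 0, 0], [0, 0, -0.246], 0]])

```text
t: 20.55
eef_pos: [497.5, 189.1, 304.6]
tcp_rot: [-3.138, -0.008, -0.252]
ft_force: [-0.1, -0.2, -0.1]
opening: 0.994
```

```bash
python3 rel.py 575 -175 0.336; python3 - <<'E'
from h import *
c=get_calibration("wrist")
im,d=read_camera("wrist"); cv2.imwrite("pics/w16.png",im); np.savez("pics/w16.npz",d=d,**{k:v for k,v in c.items()})
E
```

```text
20.55 [ 0.239  0.27   1.662 -0.     1.201  2.062] [497.5 189.1 304.6] [-3.1377 -0.0075 -0.2516] [-0.1 -0.2 -0.1] 0.994
tool x,y: 165.6717102657826 333.39701879348416 rz -0.5875863811482342
```

View pics/w16.png

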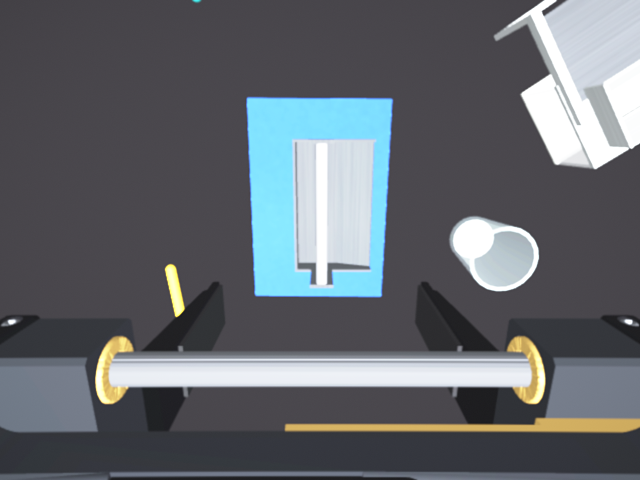

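Carrier upright, parallel to the mat and about central. Now to the shutter block.

Call:
arm_command(targets=[[[0, 0, -0.06], [0.0227, 0.0291, 0], 0], [[0, 0, -0.15], [0.0568, 0.0728, 0], 0], [[0, 0, -0.25], [0.0909, 0.1165, 0], 0], [[0, 0, -0.35], [0.125, 0.16, 0], 0], [[0, 0, -0.44], [0.159, 0.204, 0], 0], [[0, 0, -0.53], [0.193, 0.247, 0], 0], [[0, 0, -0.588], [0.2272, 0.2912, 0], 0], [[0, 0, -0.588], [0.2272, 0.2912, 0], 0]])

```text
t: 21.4
eef_pos: [644.1, -153.0, 297.3]
tcp_rot: [-3.14, 0.002, 0.337]
ft_force: [0.0, 0.5, -0.9]
opening: 1.0
```

```bash
python3 - <<'E'
from h import *
np.set_printoptions(precision=1,suppress=True)
z=np.load("pics/w16.npz"); c={k:(z[k] if k=="world_from_camera" else float(z[k])) for k in z.files if k!="d"}
h=onplane(c,[[322,143],[322,285]],86); print("handle",h.mean(0),np.linalg.norm(h[0]-h[1]))
m=onplane(c,[[248,98],[391,99],[383,297],[255,296]],3); print("mat",m.mean(0))
c=get_calibration("wrist")
im,d=read_camera("wrist"); cv2.imwrite("pics/w17.png",im); np.savez("pics/w17.npz",d=d,**{k:v for k,v in c.items()})
E
python3 rel.py 645 -149.5 0.336
```

```text
handle [494.4 187.   86. ] 151.24907941309687
mat [494.5 190.5   3. ]
21.45 [-3.370e-01  4.870e-01  1.342e+00 -1.000e-03  1.315e+00  9.010e-01] [ 645.1 -156.3  296.6] [-3.141e+00  2.800e-03  3.331e-01] [-2.2 -2.1 -1.4] 0.997
tool x,y: 2.118612440696861 -6.413373706281051 rz -0.002889522354562135
```

View pics/w17.png

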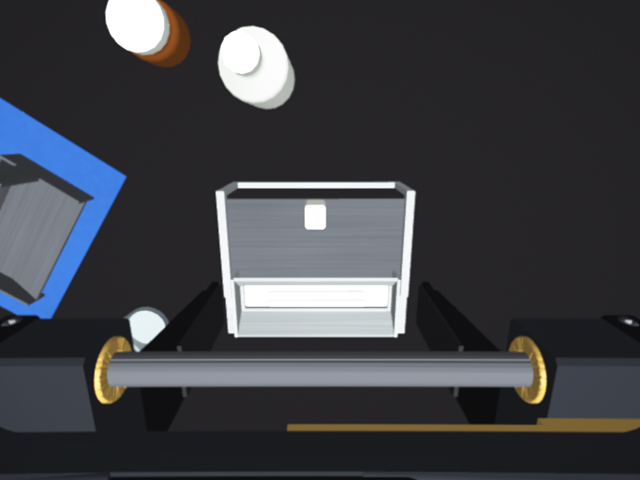

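Call:
arm_command(targets=[[[0, 0, 0], [0, 0, 0.03], 0], [[0, 0, 0], [0, 0, 0.05], 0], [[0, 0, 0], [0, 0, 0.05], 0], [[0, 0, 0], [0, 0, 0.05], 0]])

```text
t: 21.85
eef_pos: [643.7, -149.7, 249.1]
tcp_rot: [-3.141, 0.001, 0.336]
ft_force: [0.5, 0.2, 1.1]
opening: 1.0
```

```bash
python3 rel.py 645.5 -149.5 0.337
```

```text
21.85 [-0.328  0.515  1.419 -0.     1.209  0.906] [ 643.7 -149.7  249.1] [-3.1407e+00  1.3000e-03  3.3640e-01] [0.5 0.2 1.1] 1.0
tool x,y: 1.7731844735380409 0.4327035677659435 rz -0.0006301977993710683
```

Descend 168 mm to z≈81, closing partway.

Call:
arm_command(targets=[[[0, 0, 0], [0.0015, 0, 0.04], 60], [[0, 0, 0], [0.0015, 0, 0.085], 100], [[0, 0, 0], [0.0015, 0, 0.125], 120], [[0, 0, 0], [0.0015, 0, 0.15], 120], [[0, 0, 0], [0.0015, 0, 0.163], 120], [[0, 0, 0], [0.0015, 0, 0.168], 120], [[0, 0, 0], [0.0015, 0, 0.168], 150], [[0, 0, 0], [0.0015, 0, 0.168], 180]])

```text
t: 22.65
eef_pos: [646.0, -149.6, 83.3]
tcp_rot: [3.14, -0.002, 0.336]
ft_force: [0.3, 0.2, -0.2]
opening: 0.416
```

Call:
arm_command(targets=[[[0, 0, 0], [0, 0, 0], 255], [[0, 0, 0], [0, 0, 0], 255], [[0, 0, 0], [0, 0, 0], 255], [[0, 0, 0], [0, 0, 0], 255], [[0, 0, 0], [0, 0, 0], 255], [[0, 0, 0], [0, 0, 0], 255]])

```text
t: 23.25
eef_pos: [644.7, -147.5, 82.7]
tcp_rot: [-3.139, 0.0, 0.337]
ft_force: [-4.7, 9.9, 8.0]
opening: 0.206
```

```bash
python3 rel.py 603.4 -164.3 0.337
```

```text
23.25 [-0.325  0.684  1.583  0.002  0.876  0.907] [ 644.7 -147.5   82.7] [-3.1392e+00  3.0000e-04  3.3660e-01] [-4.7  9.9  8. ] 0.206
tool x,y: -44.4836802220662 2.195868822383565 rz -0.00042152726370964233
```

Gripped (19.6 mm, matching the block). Pushing 44.5 mm shut.

Call:
arm_command(targets=[[[0, 0, 0], [-0.008, 0, 0], 255], [[0, 0, 0], [-0.018, 0, 0], 255], [[0, 0, 0], [-0.03, 0, 0], 255], [[0, 0, 0], [-0.038, 0, 0], 255], [[0, 0, 0], [-0.043, 0, 0], 255], [[0, 0, 0], [-0.0448, 0, 0], 255], [[0, 0, 0], [-0.0448, 0, 0], 255], [[0, 0, 0], [-0.0448, 0, 0], 255]])

```text
t: 24.05
eef_pos: [603.1, -162.2, 82.7]
tcp_rot: [-3.14, -0.001, 0.336]
ft_force: [-0.4, 14.0, 6.5]
opening: 0.208
```

```bash
python3 rel.py 603.4 -164.3 0.337
```

```text
24.05 [-0.369  0.641  1.684  0.003  0.818  0.863] [ 603.1 -162.2   82.7] [-3.1397e+00 -1.1000e-03  3.3640e-01] [-0.4 14.   6.5] 0.208
tool x,y: -0.370915496380568 2.1164425638009523 rz -0.0006024253742445418
```

Call:
arm_command(targets=[[[0, 0, 0], [-0.001, 0, 0], 255], [[0, 0, 0], [-0.001, 0, 0], 255], [[0, 0, 0], [0, 0, 0], 180], [[0, 0, 0], [0, 0, 0], 120], [[0, 0, 0], [0, 0, 0], 100], [[0, 0, 0], [0, 0, 0], 100], [[0, 0, 0], [0, 0, -0.005], 100]])

```text
t: 24.75
eef_pos: [602.5, -164.3, 86.4]
tcp_rot: [-3.141, 0.001, 0.336]
ft_force: [-0.7, -0.5, -0.1]
opening: 0.571
```

Call:
arm_command(targets=[[[0, 0, 0], [0, 0, -0.02], 60], [[0, 0, 0], [0, 0, -0.06], 0], [[0, 0, 0], [0, 0, -0.11], 0], [[0, 0, 0], [0, 0, -0.16], 0], [[0, 0, 0], [-0.02, 0, -0.2], 0], [[0, 0, 0], [-0.028, 0, -0.22], 0], [[0, 0, 0], [-0.028, 0, -0.22], 0], [[0, 0, 0], [-0.028, 0, -0.22], 0]])

```text
t: 25.55
eef_pos: [576.3, -173.4, 306.5]
tcp_rot: [3.141, -0.0, 0.336]
ft_force: [0.5, -0.1, -0.1]
opening: 0.998
```

```bash
python3 rel.py 603.4 -164.3 0.337; python3 - <<'E'
from h import *
c=get_calibration("wrist")
im,d=read_camera("wrist"); cv2.imwrite("pics/w18.png",im); np.savez("pics/w18.npz",d=d,**{k:v for k,v in c.items()})
im,d=read_camera("scene"); cv2.imwrite("pics/sc18.png",im)
im,d=read_camera("side"); cv2.imwrite("pics/s18.png",im)
E
```

```text
25.55 [-0.402  0.381  1.49  -0.     1.27   0.833] [ 576.3 -173.4  306.5] [ 3.1414e+00 -1.0000e-04  3.3590e-01] [ 0.5 -0.1 -0.1] 0.998
tool x,y: 28.581104966484773 0.3443435805583691 rz -0.0011037157454066304
```

View pics/w18.png

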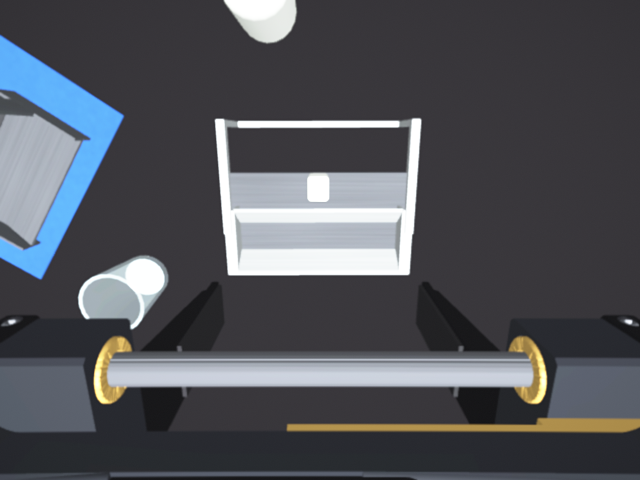

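View pics/s18.png

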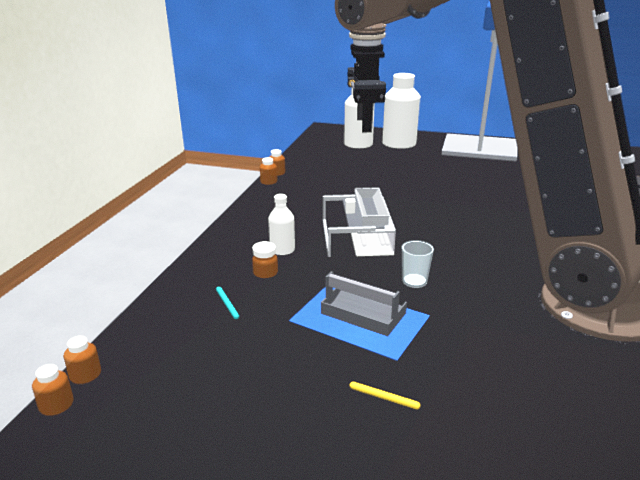

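```bash
python3 - <<'E'
from h import *
z=np.load("pics/w18.npz"); c={k:(z[k] if k=="world_from_camera" else float(z[k])) for k in z.files if k!="d"}
im=cv2.imread("pics/w18.png"); m=(im[160:206,280:360].min(2)>235).astype(np.uint8)
n,l,st,ce=cv2.connectedComponentsWithStats(m); print(st[1:],ce[1:]+[280,160])
p=onplane(c,[ce[1+np.argmax(st[1:,4])]+[280,160]],111)[0];print(p,(p[:2]-[551.5,-182.5])@[.9435,.3313]-55)
# bystanders before/after, scene view
cs=get_calibration("scene");a=cv2.imread("pics/scene0.png").astype(int);b=cv2.imread("pics/sc18.png").astype(int)
for nm,(x,y,w,h) in dict(beaker=(205,190,50,60),bottle=(320,315,50,60),jar=(362,280,45,50)).items(): print(nm,np.abs(a-b)[y:y+h,x:x+w].mean())
s=cv2.imread("pics/s18.png");cv2.imwrite("pics/s18c.png",cv2.resize(s[175:265,310:420],None,fx=6,fy=6,interpolation=cv2.INTER_CUBIC))
E
```

```text
[[ 27  15  22  27 553]] [[317.83001808 188.05244123]]
[ 603.88854167 -163.20495884  111.        ] 0.8210362060377747
beaker 14.104
bottle 0.6732222222222223
jar 0.84
```

View pics/s18c.png

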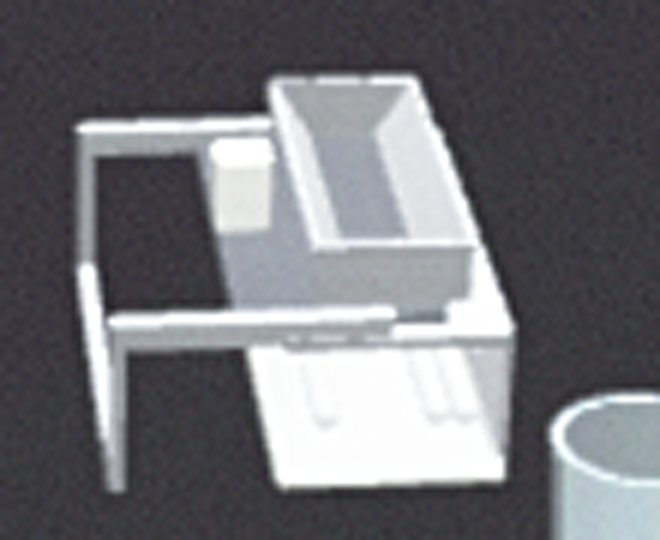

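View pics/sc18.png

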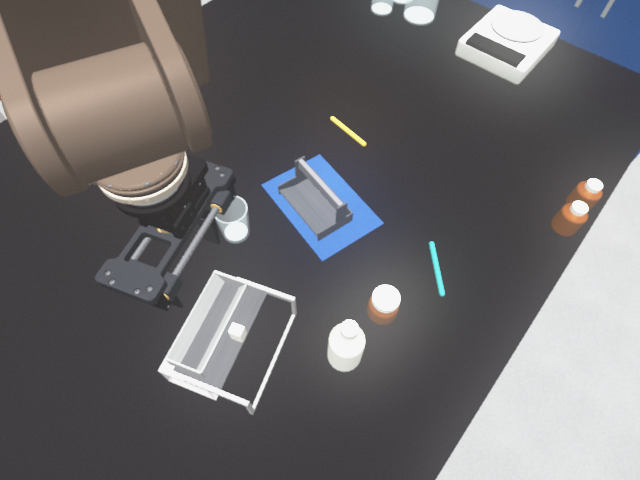

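Shutter reads 0.8 mm (shut) and three rods lie on the tank floor. The carrier stands empty on the mat. The bottle and jar are unchanged; the beaker's image difference comes from the gripper covering it, and the side view shows it in place. Handing in.

```bash
python3 -c "
from cell import env
print(env.job_done()); print(env.state()['t'])"
```

```text
the job is handed in; nothing more can be done
None
the job is handed in; nothing more can be done
```

I pulled the shutter open and carried the rods over the box. I then tipped the carrier to 42° about its lip, and all three rods dropped through the slot. The empty carrier is back on its mat, the shutter is shut, and I handed the job in at about 26 s of the 72 s. The hand-in reports no verdict, so the checks below are my own.

- **Shutter:** it started about 9 mm open rather than fully shut. I measured 44.8 mm after pulling it open and 0.8 mm after shutting it.
- **Rods:** the side camera shows three rods on the tank floor. The tool load fell from about 4.3 N to 3.0 N during the tip, which fits the carrier alone. The fingers were never near a rod.
- **Carrier:** it stands upright and lengthwise along the mat, with its handle about 3.5 mm from the mat's centre.
- **Bystanders:** the bottle and jar look unchanged in the before-and-after pictures. The gripper partly covered the beaker in the last scene picture, so that comparison failed for it. The side view shows it where it was.
- **Arm:** it ended clear, about 300 mm up with the gripper open and no force on it.
- **Disagreement:** the side camera read about 5 mm off the scene camera on positions. I used the wrist camera, which agreed with the given sizes to within 1–3 mm.

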